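# Load the key-cutting machine's carriage

### The job

Draw the key-cutting machine's carriage out to its outer stop and, while it is there, hang every key holder on the bench on the stud of its own colour: keyhole over the stud head, plate flat on the sloping bed, then slid down until the slot is fully home behind the head. When all are locked on, push the carriage back under the cutting head, fully home against its inner stop, and let go with the holders still locked on; leave the bottle, mouse and box of blanks where they are.

Things in the scene. Friction and masses are not known exactly. Their poses are not given: they have to be found in the camera images.
- carriage (a joint): Position in m of the machine's carriage on its level slide. 0 = home against the inner stop, under the white head and clear guard (working position); grows as it is drawn out sideways to the right (along minus the studs' y) to 0.330 = the outer stop (loading position, clear of the guard). Stays where it is left; moving it takes about 3 N plus 12 N per m/s.
- carriage_handle (a point): Centre of the top of the carriage's upright post: 18 mm square black grip (upper 45 mm) on 16 mm square steel, sides parallel to the slide, clear for 92 mm below the top. Grip or push it from above. Its axis is 79 mm beyond the yellow stud along the slide. Axes: y along the slide towards home, z up.
- guard_edge (a point): Middle of the right-hand end of the clear guard plate, on its underside (184 mm above the bench). The guard reaches 75 mm to either side in x and 235 mm in +y from here; on it stands the white head (top 370 mm above the bench), behind it a white tower: go round them. The carriage passes below. 100 mm left of the post when the carriage is home. Axes: y along the slide towards home, z up.
- stud_red (a point): Stud with a red head, the leftmost (+y) of four, 74 mm apart on the carriage's sloping bed (30 degrees, low edge towards the robot). Origin on the bed's face, on the stud's axis; x up the slope, y left along the slide, z out of the bed. Shank 8 mm dia., 8 mm long below the head; head 16 mm dia., 4 mm thick. Bed flat from 95 mm below to 40 mm above the stud, with a red bar 32 mm above it.
- holder_red: Key holder, red handle, 0.16 kg; may be absent; starts flat on the bench. Aluminium plate 5 mm thick, y +-30 mm, x -40 to +68 mm. Origin on its underside, below the handle; z to the handle side. Handle: upright block 24 (x) by 14 mm (y) on the origin, top 37 mm above the underside. Dark jaw 34 mm wide, 11 mm high at x -13 to -31; flat brass key to x -72. Keyhole: see its slot point.
- holder_red_slot (a point): x = 52 mm, y = 0 on the red holder's underside, near the slot's end; axes as the holder's. It lies at the stud's foot when locked. Keyhole: wide opening 22 x 22 mm centred at x = +30 mm, tapering into an 11 mm wide slot that ends at x = 57.5 mm. Lower the opening over the stud head with the plate's x up the slope, plate flat on the bed, then slide it 22 to 23.5 mm down the slope.
- stud_blue (a point): Stud with a blue head, the second from the left of four, 74 mm apart on the carriage's sloping bed (30 degrees, low edge towards the robot). Origin on the bed's face, on the stud's axis; x up the slope, y left along the slide, z out of the bed. Shank 8 mm dia., 8 mm long below the head; head 16 mm dia., 4 mm thick. Bed flat from 95 mm below to 40 mm above the stud, with a blue bar 32 mm above it.
- holder_blue: Key holder, blue handle, 0.16 kg; may be absent; starts flat on the bench. Aluminium plate 5 mm thick, y +-30 mm, x -40 to +68 mm. Origin on its underside, below the handle; z to the handle side. Handle: upright block 24 (x) by 14 mm (y) on the origin, top 37 mm above the underside. Dark jaw 34 mm wide, 11 mm high at x -13 to -31; flat brass key to x -72. Keyhole: see its slot point.
- holder_blue_slot (a point): x = 52 mm, y = 0 on the blue holder's underside, near the slot's end; axes as the holder's. It lies at the stud's foot when locked. Keyhole: wide opening 22 x 22 mm centred at x = +30 mm, tapering into an 11 mm wide slot that ends at x = 57.5 mm. Lower the opening over the stud head with the plate's x up the slope, plate flat on the bed, then slide it 22 to 23.5 mm down the slope.
- stud_green (a point): Stud with a green head, the third from the left of four, 74 mm apart on the carriage's sloping bed (30 degrees, low edge towards the robot). Origin on the bed's face, on the stud's axis; x up the slope, y left along the slide, z out of the bed. Shank 8 mm dia., 8 mm long below the head; head 16 mm dia., 4 mm thick. Bed flat from 95 mm below to 40 mm above the stud, with a green bar 32 mm above it.
- holder_green: Key holder, green handle, 0.16 kg; may be absent; starts flat on the bench. Aluminium plate 5 mm thick, y +-30 mm, x -40 to +68 mm. Origin on its underside, below the handle; z to the handle side. Handle: upright block 24 (x) by 14 mm (y) on the origin, top 37 mm above the underside. Dark jaw 34 mm wide, 11 mm high at x -13 to -31; flat brass key to x -72. Keyhole: see its slot point.
- holder_green_slot (a point): x = 52 mm, y = 0 on the green holder's underside, near the slot's end; axes as the holder's. It lies at the stud's foot when locked. Keyhole: wide opening 22 x 22 mm centred at x = +30 mm, tapering into an 11 mm wide slot that ends at x = 57.5 mm. Lower the opening over the stud head with the plate's x up the slope, plate flat on the bed, then slide it 22 to 23.5 mm down the slope.
- stud_yellow (a point): Stud with a yellow head, the rightmost (-y) of four, 74 mm apart on the carriage's sloping bed (30 degrees, low edge towards the robot). Origin on the bed's face, on the stud's axis; x up the slope, y left along the slide, z out of the bed. Shank 8 mm dia., 8 mm long below the head; head 16 mm dia., 4 mm thick. Bed flat from 95 mm below to 40 mm above the stud, with a yellow bar 32 mm above it.
- holder_yellow: Key holder, yellow handle, 0.16 kg; may be absent; starts flat on the bench. Aluminium plate 5 mm thick, y +-30 mm, x -40 to +68 mm. Origin on its underside, below the handle; z to the handle side. Handle: upright block 24 (x) by 14 mm (y) on the origin, top 37 mm above the underside. Dark jaw 34 mm wide, 11 mm high at x -13 to -31; flat brass key to x -72. Keyhole: see its slot point.
- holder_yellow_slot (a point): x = 52 mm, y = 0 on the yellow holder's underside, near the slot's end; axes as the holder's. It lies at the stud's foot when locked. Keyhole: wide opening 22 x 22 mm centred at x = +30 mm, tapering into an 11 mm wide slot that ends at x = 57.5 mm. Lower the opening over the stud head with the plate's x up the slope, plate flat on the bed, then slide it 22 to 23.5 mm down the slope.
- oil_bottle: Black oil bottle with a white cap, 44 mm in diameter, 120 mm tall, standing; origin under its centre. Not part of the job.
- mouse: Black round computer mouse, 62 mm across, 31 mm high; origin under its centre. Not part of the job.
- blank_box: Cardboard box of key blanks with a red lid, 110 x 75 x 45 mm; origin under its centre. Not part of the job.

How it is judged (in metres and radians):
On the way, in this order (a step that is already met when the one before it is completed fails the run):
1. the carriage is drawn out to its outer stop (within 8 mm) (value of joint carriage above 0.322 m), for 0.2 s.
2. with the carriage still out, every holder present is locked on the stud of its colour (x of holder_red_slot in the frame of stud_red between -0.005 and 0.005 m and y of holder_red_slot in the frame of stud_red between -0.004 and 0.004 m and z of holder_red_slot in the frame of stud_red between -0.003 and 0.006 m and angle between the z axis of holder_red and the z axis of stud_red, either way round below 0.12 rad and angle between the x axis of holder_red and the x axis of stud_red, either way round below 0.2 rad and x of holder_blue_slot in the frame of stud_blue between -0.005 and 0.005 m and y of holder_blue_slot in the frame of stud_blue between -0.004 and 0.004 m and z of holder_blue_slot in the frame of stud_blue between -0.003 and 0.006 m and angle between the z axis of holder_blue and the z axis of stud_blue, either way round below 0.12 rad and angle between the x axis of holder_blue and the x axis of stud_blue, either way round below 0.2 rad and x of holder_green_slot in the frame of stud_green between -0.005 and 0.005 m and y of holder_green_slot in the frame of stud_green between -0.004 and 0.004 m and z of holder_green_slot in the frame of stud_green between -0.003 and 0.006 m and angle between the z axis of holder_green and the z axis of stud_green, either way round below 0.12 rad and angle between the x axis of holder_green and the x axis of stud_green, either way round below 0.2 rad and x of holder_yellow_slot in the frame of stud_yellow between -0.005 and 0.005 m and y of holder_yellow_slot in the frame of stud_yellow between -0.004 and 0.004 m and z of holder_yellow_slot in the frame of stud_yellow between -0.003 and 0.006 m and angle between the z axis of holder_yellow and the z axis of stud_yellow, either way round below 0.12 rad and angle between the x axis of holder_yellow and the x axis of stud_yellow, either way round below 0.2 rad and value of joint carriage above 0.31 m), for 0.2 s.
3. the carriage is pushed home under the head (within 6 mm) (value of joint carriage below 0.006 m), for 0.2 s.
At the end, for the whole second after the job is handed in: Carriage home (within 6 mm). Every holder present at rest, locked on the stud of its colour: slot point within 5 mm of the stud's foot along the slope, 4 mm across, under 6 mm off the face; plate parallel to the bed within 0.12 rad, turned under 0.2 rad (x of holder_red_slot in the frame of stud_red between -0.005 and 0.005 m and y of holder_red_slot in the frame of stud_red between -0.004 and 0.004 m and z of holder_red_slot in the frame of stud_red between -0.003 and 0.006 m and angle between the z axis of holder_red and the z axis of stud_red, either way round below 0.12 rad and angle between the x axis of holder_red and the x axis of stud_red, either way round below 0.2 rad and x of holder_blue_slot in the frame of stud_blue between -0.005 and 0.005 m and y of holder_blue_slot in the frame of stud_blue between -0.004 and 0.004 m and z of holder_blue_slot in the frame of stud_blue between -0.003 and 0.006 m and angle between the z axis of holder_blue and the z axis of stud_blue, either way round below 0.12 rad and angle between the x axis of holder_blue and the x axis of stud_blue, either way round below 0.2 rad and x of holder_green_slot in the frame of stud_green between -0.005 and 0.005 m and y of holder_green_slot in the frame of stud_green between -0.004 and 0.004 m and z of holder_green_slot in the frame of stud_green between -0.003 and 0.006 m and angle between the z axis of holder_green and the z axis of stud_green, either way round below 0.12 rad and angle between the x axis of holder_green and the x axis of stud_green, either way round below 0.2 rad and x of holder_yellow_slot in the frame of stud_yellow between -0.005 and 0.005 m and y of holder_yellow_slot in the frame of stud_yellow between -0.004 and 0.004 m and z of holder_yellow_slot in the frame of stud_yellow between -0.003 and 0.006 m and angle between the z axis of holder_yellow and the z axis of stud_yellow, either way round below 0.12 rad and angle between the x axis of holder_yellow and the x axis of stud_yellow, either way round below 0.2 rad and linear speed of each of holder_red, holder_blue, holder_green, holder_yellow below 0.03 m/s and value of joint carriage below 0.006 m); the robot touches nothing.
It fails at once if the oil bottle is shifted by more than 20 mm (distance of oil_bottle from where it was at the start of the episode above 0.02 m).
It fails at once if the mouse is shifted by more than 20 mm (distance of mouse from where it was at the start of the episode above 0.02 m).
It fails at once if the box of blanks is shifted by more than 20 mm (distance of blank_box from where it was at the start of the episode above 0.02 m).
Of holder_red, holder_blue, holder_green, holder_yellow only 3 to 4 are there at a start; the rules pass over those that are not, and their reading is None.
At some moment in a run one of holder_red, holder_blue, holder_green, holder_yellow may be knocked a few centimetres aside while the robot is not near it.
It also fails if it takes over 210 s, if anything falls off the work surface, if the arm or the gripper's body presses on something with over 40 N, if the wrist force passes 120 N, or if a joint passes its speed limit or range.

### The arm

A 6-joint arm with a two-finger parallel gripper is mounted at the origin on the work surface. World frame = base frame: x ahead of the robot, y to its left, z up, the work surface at z = 0. Lengths are in mm, angles in degrees, forces in N, time in s.
With the tool pointing down it reaches from about 350 to 850 mm from the base axis. Payload 8.1 kg.
Tool frame: the origin (TCP) lies at the very end of the fingers, on their centre line; the grasp point (between the pads) lies r.tcp_to_grasp behind it (r.tcp_to_grasp is the distance from the TCP to the grasp point, in mm); z points along the fingers, y is the line along which they close (so a half turn about z gives the same grasp; the last joint's range is limited). The gripper opens to 85 mm and grips with 20 to 120 N. Pads are 22 mm wide; open, the fingers measure 114 mm over their backs; the gripper's body (76 mm by 85 mm) begins 54 mm behind the grasp point. The pads swing forward as they close: fully open they stand 13 mm farther back than shut.
Start: joints at [70.565, 7.471, 85.268, -0, 87.261, -4.893], TCP at [150.628, 580.79, 231.292] pointing down, gripper open.
Joint ranges: [-169.43, 169.43], [-51.17, 129.36], [1.28, 143.12], [-76.62, 256.62], [0, 156.53], [-152.29, 152.29]. Speed limits (degrees/s): [136.94, 136.94, 159.86, 180, 180, 180].

### API

Orientations are given as [roll, pitch, yaw] about the fixed x, y, z axes, in that order (R = Rz(yaw) Ry(pitch) Rx(roll)).
In Python, from bench import r gives the robot as it stands.
- The arm moves only by the shell command python3 -m handwheel 'ROWS' [OPENING] [FORCE]. ROWS is JSON, a list of rows, each a list of 4 numbers: the shift along the tool's x, y, z in m, then the turn about the tool's z in degrees. A call has 1 to 10 rows; each row shifts and turns the commanded pose from where the row before left it, along the tool's axes as they then stand; what a row does not reach is not made up. A row lasts 1/10 s, in which the tool goes at most 50 mm and 8.59 degrees, less where a joint would pass 70% of its speed; a pose out of reach is approached as far as the arm can. A call is refused whole if a number of a shift passes 0.05 or a number of a turn 8.59, either way. A call with a gripper value outside its range is refused whole. OPENING is the finger opening in m, from 0 to 0.0854, set as the call begins (- or left out, the last holds). The fingers move at their own pace and stop on an object; FORCE is the grip in N (left out, the last holds). Time passes only in rows, so rows that do not move let the fingers close. It gives the time, the measured TCP pose, the force, the opening and the grip force at its end, in the units of the state.
- r.sense(): the state, without advancing time (a new reading comes with each control period).
- r.snapshot(name): name is "scene" or "top" or "wrist"; returns the picture (420x560x3 uint8, red, green, blue); there is no depth.
- r.camera_params(name): a dict with "fx", "fy", "cx", "cy" (pixels), "R" (3x3) and "t" (3): a world point X has camera coordinates R X + t; the wrist camera has in their place "mount" (4x4, takes a point from camera to tool coordinates, whose origin is the TCP and whose axes are the flange's). Camera axes: x right, y down, z forward; pixel columns grow to the right and rows downward; lengths in mm; the calibration is good to about 2 mm. A picture is of the moment at which its call begins: read the wrist's pose just before it. camera_params takes no time and is no camera call.
- r.hand_in(): hands the job in; it is judged then, once.
The state is a dict: "time": time; "joint_pos": joint angles; "qd": joint speeds; "joint_efforts": joint torques, N m; "tool_pos": TCP position; "tcp_rot": TCP orientation; "ft_force": force on the tool from outside, world axes, zero at the start; "wrist_torque": the same for the moment, N m; "finger_gap": finger opening in mm; "grip_force": force on a finger pad.
Only numpy, scipy, OpenCV 4.12 (cv2) and the standard library are available. Lean on these libraries where they do the work, as an engineer would, in place of code of your own. Each camera call takes 0.05 s, during which the arm holds its last target. There are 200 camera calls.

## Working session

There is one attempt and no reset: what is moved stays moved. The work goes in short steps, Python scripts to look and compute and a shell command to move; the robot and the scene stay as the last step left them, time stands still between calls to the robot, and variables do not carry over. Pictures are saved under pics/ and viewed, at most 14 in all, crops included, and the job is handed in when it is done.

```bash
ls; mkdir -p pics
cat > h.py <<'E'
import numpy as np, cv2
from bench import r
from scipy.spatial.transform import Rotation as Ro
def save(name,f,crop=None,s=1):
    im=r.snapshot(name)
    cv2.imwrite('pics/raw_'+f,im[:,:,::-1])
    if crop: a,b,c,d=crop; im=im[b:d,a:c]
    cv2.imwrite('pics/'+f,cv2.resize(im[:,:,::-1],None,fx=s,fy=s,interpolation=cv2.INTER_CUBIC))
def cam(name):
    p=r.camera_params(name); K=np.array([[p['fx'],0,p['cx']],[0,p['fy'],p['cy']],[0,0,1]])
    if 'mount' in p:
        s=r.sense(); T=np.eye(4);T[:3,:3]=Ro.from_euler('xyz',s['tcp_rot'],degrees=True).as_matrix();T[:3,3]=s['tool_pos']
        M=np.linalg.inv(T@np.array(p['mount']));return K,M[:3,:3],M[:3,3]
    return K,np.array(p['R']),np.array(p['t'])
def ray(c,uv,z):
    K,R,t=c; d=R.T@np.linalg.solve(K,[uv[0],uv[1],1]); o=-R.T@t
    return o+d*(z-o[2])/d[2]
def proj(c,X):
    K,R,t=c; p=K@(R@np.array(X)+t); return p[:2]/p[2]
E
python3 - <<'E'
from h import *
s=r.sense();print(s,r.tcp_to_grasp)
for n in('scene','top','wrist'):
    p=r.camera_params(n);print(n,p)
save('top','top0.png',s=1.4);save('scene','scene0.png',s=1.4)
E
```

```text
pics
{'time': 0.0, 'joint_pos': array([ 7.05653823e+01,  7.51530606e+00,  8.53313096e+01, -5.97184237e-05,
        8.72613658e+01, -4.89124687e+00]), 'qd': array([ 0.06598433, -0.00501016, -0.03504361,  0.05439117, -0.01334945,
        0.05676952]), 'joint_efforts': array([-1.66842328e-03, -5.69434619e+01, -5.00535572e+01, -4.22481917e-04,
        1.58406392e-02, -3.33542073e-05]), 'tool_pos': array([150.43967631, 580.25112581, 230.22291281]), 'tcp_rot': array([-1.79892407e+02, -9.14758025e-03,  1.65456623e+02]), 'ft_force': array([ 0.50114243, -0.48324931,  0.25557199]), 'wrist_torque': array([ 0.02328428, -0.00509963,  0.04500537]), 'grip_force': 0.0, 'finger_gap': 85.48161165975392} 18.700000000000003
scene {'fx': 456.54943454842316, 'fy': 456.54943454842316, 'cx': 273.58951815050557, 'cy': 212.147894024962, 'R': array([[ 0.97579137,  0.21845683, -0.01038322],
       [ 0.15878972, -0.74032139, -0.65323048],
       [-0.15038958,  0.63576792, -0.75708793]]), 't': array([-487.14305892,   14.07849045, 1705.84222104])}
top {'fx': 444.3005773399934, 'fy': 444.3005773399934, 'cx': 276.40438804146225, 'cy': 206.30554152634326, 'R': array([[ 0.02939706, -0.99937747,  0.01950626],
       [-0.99393954, -0.03129395, -0.10537973],
       [ 0.10592455, -0.01629019, -0.99424072]]), 't': array([ -18.85206764,  495.6676261 , 1373.97764037])}
wrist {'fx': 315.57472176585355, 'fy': 315.57472176585355, 'cx': 279.90200411264107, 'cy': 209.65229743337, 'mount': array([[-9.12885923e-05, -9.59084599e-01, -2.83119628e-01,
         7.14152730e+01],
       [ 9.99999857e-01,  6.16937699e-05, -5.31429506e-04,
        -1.77486822e-01],
       [ 5.27152571e-04, -2.83119636e-01,  9.59084456e-01,
        -1.42540016e+02],
       [ 0.00000000e+00,  0.00000000e+00,  0.00000000e+00,
         1.00000000e+00]])}
```

View pics/top0.png

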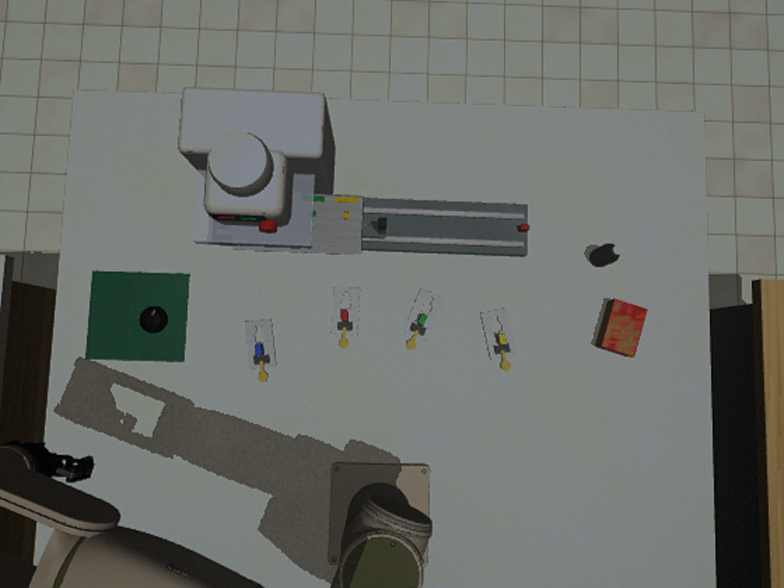

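View pics/scene0.png

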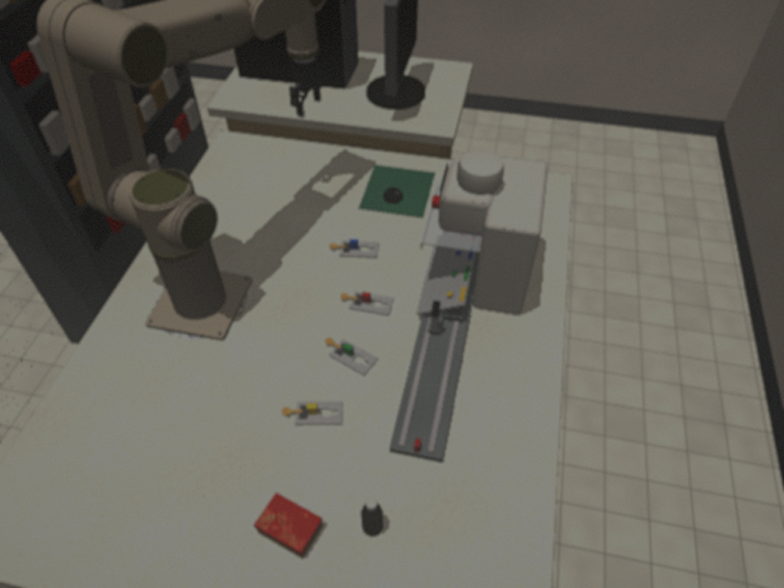

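Run:
```python
import cv2
a=cv2.imread('pics/raw_top0.png');b=cv2.imread('pics/raw_scene0.png')
A=cv2.resize(a[130:280,170:370],None,fx=4,fy=4,interpolation=cv2.INTER_CUBIC)
cv2.imwrite('pics/c1.png',A)
B=cv2.resize(b[150:330,190:350],None,fx=3.33,fy=3.33,interpolation=cv2.INTER_CUBIC)
cv2.imwrite('pics/c2.png',B)
```

```text
(no output)
```

View pics/c1.png

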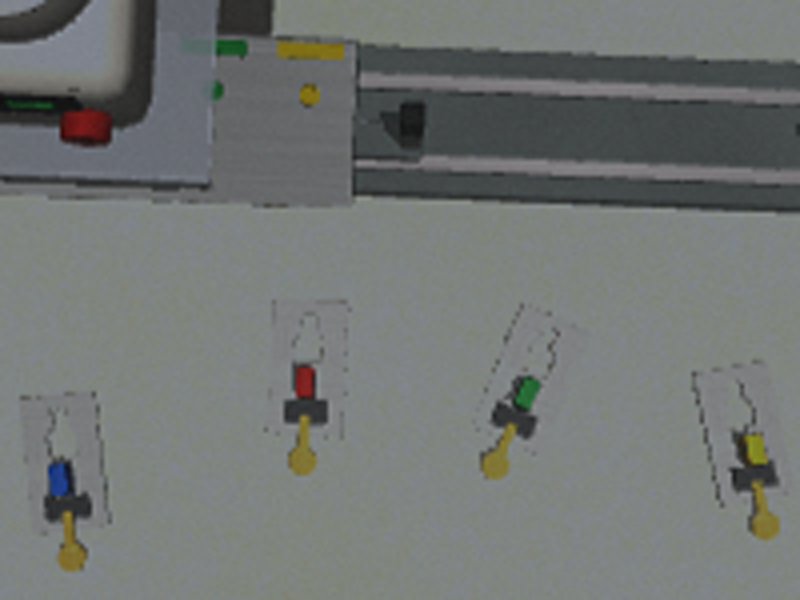

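View pics/c2.png

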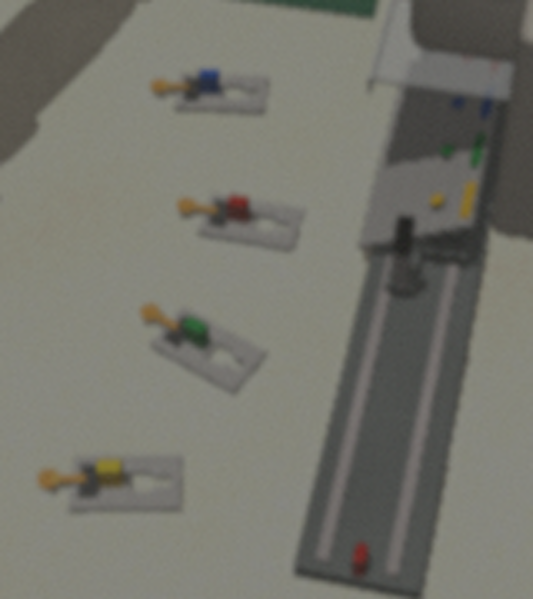

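```bash
cat >> h.py <<'E'
def tri(obs):
    from scipy.optimize import least_squares
    f=lambda X: np.concatenate([proj(c,X)-uv for c,uv in obs])
    s=least_squares(f,[600,0,100]); return s.x, np.abs(s.fun).max()
E
python3 - <<'E'
from h import *
T=cam('top');S=cam('scene')
t=lambda u,v:(u/4+170-.375,v/4+130-.375)
s=lambda u,v:(u/3.33+190-.35,v/3.33+150-.35)
print('post',tri([(T,t(413,108)),(S,s(405,218))]))
print('ystud',tri([(T,t(309,95)),(S,s(437,201))]))
print('rail',ray(T,t(360,76),20),ray(T,t(800,95),20))
print('redend',ray(T,(523/1.4,228/1.4),30))
for n,a,b in(('blue',(60,473),(209,76)),('red',(305,375),(238,202)),('green',(527,388),(196,325)),('yellow',(756,445),(110,468))):
    print(n,ray(T,t(*a),37),ray(S,s(*b),37))
for n,a in(('blue',(71,552)),('red',(302,460)),('green',(494,464)),('yellow',(764,523))): print(n,'key',ray(T,t(*a),10))
print('guardedge',ray(T,t(217,110),190)); print('bottle',ray(T,(605/1.4,245/1.4),120),'mouse',ray(T,(153/1.4,318/1.4),30))
E
```

```text
post (array([627.33974518,  12.33400389, 145.64947314]), np.float64(0.4956014968665272))
ystud (array([649.26936945,  92.11535493,  86.36570057]), np.float64(0.06952206856192333))
rail [680.99301472  55.42031621  20.        ] [ 677.46536106 -298.91856801   20.        ]
redend [ 644.71566264 -309.50569267   30.        ]
blue [357.07817222 275.64806921  37.        ] [352.97415408 273.18502627  37.        ]
red [438.51478698  89.79067563  37.        ] [433.13835729  88.3435828   37.        ]
green [433.68449248 -83.24401108  37.        ] [430.44383886 -83.32041275  37.        ]
yellow [ 394.75266359 -262.67463796   37.        ] [ 393.02318605 -264.29677413   37.        ]
blue key [296.01349954 268.94414006  10.        ]
red key [373.10078342  91.07561614  10.        ]
green key [374.46694211 -60.54983774  10.        ]
yellow key [ 334.39701195 -275.12528836   10.        ]
guardedge [612.74179372 150.45476063 190.        ]
bottle [ 594.51426916 -463.83830667  120.        ] mouse [414.2520914  513.17781021  30.        ]
```

```bash
python3 -m handwheel '[[0,0,0,-7],[0,0,0,-7],[-0.023,-0.041,0,0],[-0.023,-0.041,0,0],[-0.023,-0.041,0,0],[-0.023,-0.041,0,0],[-0.023,-0.041,0,0],[-0.023,-0.041,0,0],[-0.023,-0.041,0,0],[-0.023,-0.041,0,0]]'; python3 -m handwheel '[[-0.023,-0.041,0,0],[-0.023,-0.041,0,0],[-0.023,-0.041,0,0],[-0.023,-0.041,0,0],[0,0,0,0],[0,0,0,0]]'
python3 - <<'E'
from h import *
s=r.sense();print(s['tool_pos'],s['tcp_rot'],s['joint_pos'])
save('wrist','w1.png',s=1.4)
E
```

```text
time: 1.1
tool_pos: [331.8, 249.3, 231.0]
tcp_rot: [-180.0, -0.0, 179.5]
ft_force: [1.2, -0.4, 0.6]
finger_gap: 85.4
grip_force: 0.0
time: 1.7
tool_pos: [422.0, 85.1, 230.8]
tcp_rot: [180.0, -0.1, 179.3]
ft_force: [-0.2, 0.0, -0.3]
finger_gap: 85.4
grip_force: 0.0
[421.95053701  85.09653806 230.80119022] [ 1.79991180e+02 -7.03446362e-02  1.79262749e+02] [ 4.55779877e+00 -1.97276092e+01  1.10591414e+02  1.52759699e-02
  8.92054259e+01 -8.47051662e+01]
```

View pics/w1.png

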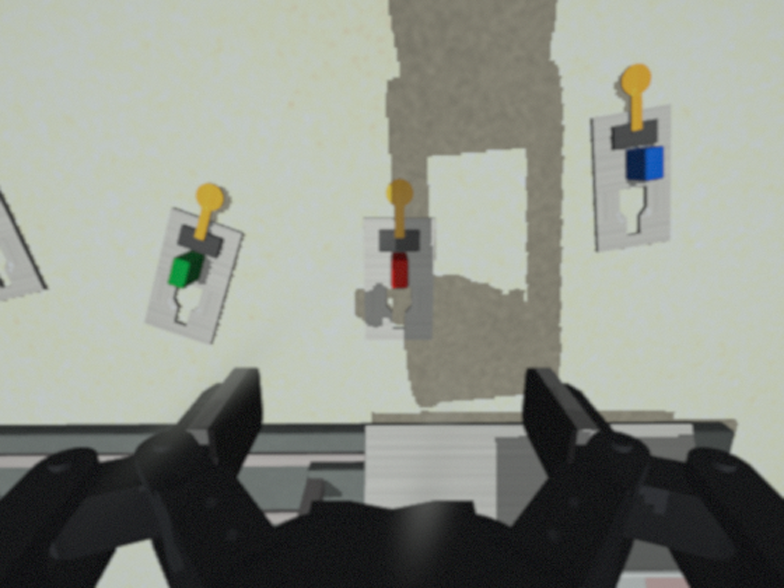

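```bash
python3 -m handwheel '[[-0.041,-0.015,0,0],[-0.041,-0.015,0,0],[-0.041,-0.015,0,0],[-0.041,-0.014,0,0],[-0.041,-0.014,0,0],[0,0,0,0],[0,0,0,0]]'
python3 - <<'E'
from h import *
s=r.sense();print(s['tool_pos'],s['tcp_rot'])
c=cam('wrist'); print(proj(c,[627,12,145]),proj(c,[649,92,86]))
save('wrist','w2.png',s=1.4)
E
```

```text
time: 2.45
tool_pos: [625.9, 13.0, 229.6]
tcp_rot: [180.0, -0.2, 179.6]
ft_force: [0.4, 0.4, -0.3]
finger_gap: 84.9
grip_force: 0.0
[625.9149007   12.95890482 229.57151374] [179.96949176  -0.18391638 179.56084238]
[279.15268011 217.05179422] [363.35646018 219.72143332]
```

View pics/w2.png

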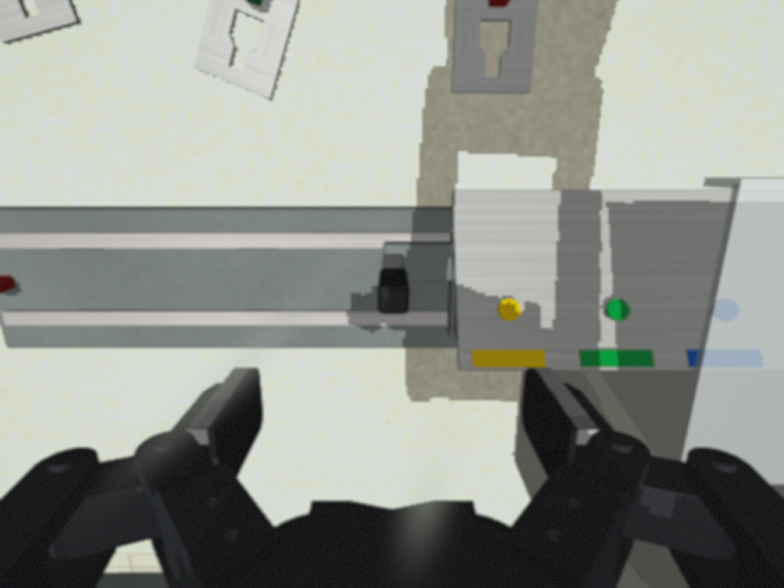

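```bash
python3 -m handwheel '[[0,0,0.041,0],[0,0,0.041,0],[0,0,0.041,0],[0,0,0,0],[0,0,0,0]]'; python3 -m handwheel '[[0,0,0,0],[0,0,0,0],[0,0,0,0],[0,0,0,0],[0,0,0,0],[0,0,0,0]]' 0.005 50
```

```text
time: 3.0
tool_pos: [625.4, 12.4, 109.5]
tcp_rot: [180.0, -0.0, 179.5]
ft_force: [-0.5, -0.3, 1.7]
finger_gap: 85.7
grip_force: 0.0
time: 3.6
tool_pos: [626.8, 11.4, 109.4]
tcp_rot: [180.0, 0.1, 179.5]
ft_force: [-2.1, 1.0, 6.4]
finger_gap: 17.1
grip_force: 50.6
```

```bash
python3 -m handwheel '[[0,-0.03,0,0],[0,-0.03,0,0],[0,-0.03,0,0],[0,-0.03,0,0],[0,-0.03,0,0],[0,-0.03,0,0],[0,-0.03,0,0],[0,-0.03,0,0],[0,-0.03,0,0],[0,0,0,0]]';python3 -m handwheel '[[0,-0.005,0,0],[0,-0.005,0,0],[0,0,0,0]]'
```

```text
time: 4.6
tool_pos: [624.8, -263.4, 109.5]
tcp_rot: [-179.8, 0.2, 179.3]
ft_force: [4.4, -3.5, 2.9]
finger_gap: 16.7
grip_force: 55.0
time: 4.9
tool_pos: [624.7, -269.4, 109.5]
tcp_rot: [-179.9, 0.1, 179.5]
ft_force: [3.9, -1.7, 5.2]
finger_gap: 16.8
grip_force: 55.2
```

```bash
for i in 1 2 3; do python3 -m handwheel '[[0,-0.006,0,0],[0,0,0,0],[0,0,0,0]]' | egrep 'pos|ft'; done
```

```text
tool_pos: [624.6, -275.0, 109.4]
ft_force: [4.6, -0.9, 4.9]
tool_pos: [624.7, -276.0, 109.4]
ft_force: [0.3, 19.3, 12.4]
tool_pos: [624.6, -276.0, 109.3]
ft_force: [-4.7, 42.9, 21.7]
```

```bash
python3 -m handwheel '[[0,0.008,0,0],[0,0,0,0],[0,0,0,0],[0,0,0,0],[0,0,0,0]]' 0.0854 30;python3 -m handwheel '[[0,0,-0.04,0],[0,0,-0.04,0],[0,0,-0.04,0],[0,0.04,0,0],[0,0.04,0,0],[0,0.04,0,0],[0,0.04,0,0],[0,0.03,0,0],[0,0,0,0],[0,0,0,0]]'
python3 - <<'E'
from h import *
s=r.sense();print(s['tool_pos'],s['tcp_rot'])
c=cam('wrist'); 
for y in(-197,-123,-49,25): print(proj(c,[647,y,86])*1.4)
print(proj(c,[625,-276,145])*1.4)
save('wrist','w3.png',s=1.4)
E
```

```text
time: 6.3
tool_pos: [623.1, -279.5, 108.0]
tcp_rot: [-180.0, -0.0, 179.4]
ft_force: [0.2, -0.3, 0.5]
finger_gap: 85.0
grip_force: 0.0
time: 7.3
tool_pos: [625.4, -88.7, 228.4]
tcp_rot: [-180.0, 0.0, 179.5]
ft_force: [-0.7, -1.6, 0.4]
finger_gap: 85.5
grip_force: 0.0
[625.36093515 -88.74813464 228.35734173] [-1.79968380e+02  4.65482280e-03  1.79511203e+02]
[233.52753702 307.54602826]
[342.45970933 306.69585611]
[451.58863374 305.84414839]
[560.9148438  304.99090093]
[ 44.37407223 304.21811783]
```

View pics/w3.png

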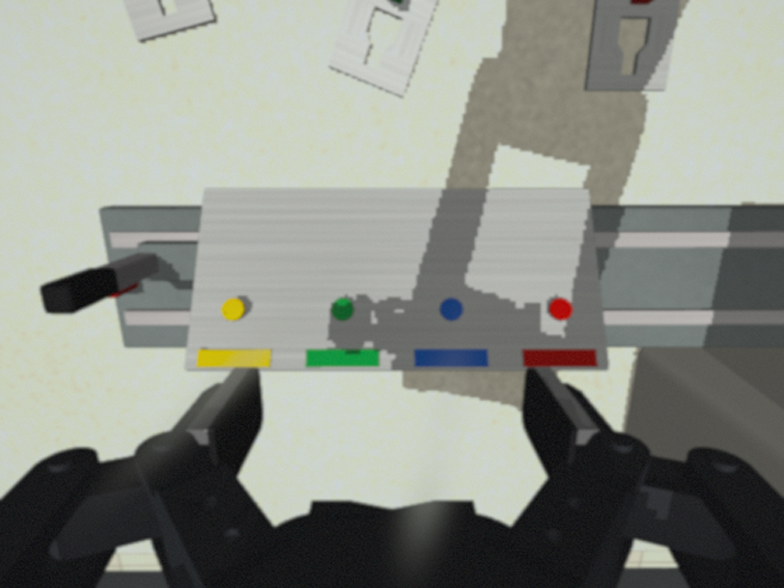

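```bash
cat >> h.py <<'E'
PL=np.array([[-40,-30],[-40,30],[68,-30],[68,30]],float)
def fit(c,px,z=5,PL=PL):
    """rigid fit of plate corners (low-right, low-left, high-right, high-left seen with +x up slope) -> x,y,yaw, resid"""
    W=np.array([ray(c,p,z)[:2] for p in px]); a=PL-PL.mean(0); b=W-W.mean(0)
    th=np.arctan2((a[:,0]*b[:,1]-a[:,1]*b[:,0]).sum(),(a*b).sum())
    R=np.array([[np.cos(th),-np.sin(th)],[np.sin(th),np.cos(th)]]); o=W.mean(0)-R@PL.mean(0)
    return o.round(1),np.degrees(th).round(2),np.abs(PL@R.T+o-W).max().round(1)
E
python3 - <<'E'
from h import *
import h
class S: pass
s={'tool_pos':[421.95,85.1,230.8],'tcp_rot':[179.99,-.07,179.26]}
r0=r.sense
p=r.camera_params('wrist')
def camat(pos,rot):
    K=np.array([[p['fx'],0,p['cx']],[0,p['fy'],p['cy']],[0,0,1]]);T=np.eye(4);T[:3,:3]=Ro.from_euler('xyz',rot,degrees=True).as_matrix();T[:3,3]=pos
    M=np.linalg.inv(T@np.array(p['mount']));return K,M[:3,:3],M[:3,3]
c=camat([421.95,85.1,230.8],[179.99,-.07,179.26])
for n,q in dict(red=[(363,218),(434,218),(363,339),(431,340)],green=[(174,208),(244,234),(146,322),(212,344)],blue=[(591,119),(669,106),(597,251),(670,240)]).items():
    print(n,fit(c,np.array(q)/1.4))
c=camat([625.36,-88.75,228.36],[-179.97,0,179.51])
for x,z in((654,75.6),(648,86),(688.6,95.6),(571.7,28.1)):
  print(x,[proj(c,[x+.008*(y+123)+0*y,y,z])*1.4 for y in(-197,25)])
E
```

```text
red (array([433.8,  89.6]), np.float64(-1.21), np.float64(0.6))
green (array([430.8, -81.1]), np.float64(-21.8), np.float64(1.0))
blue (array([353.3, 277.1]), np.float64(9.16), np.float64(1.6))
654 [array([239.60840588, 311.5742547 ]), array([554.35581282, 311.5080898 ])]
648 [array([233.59128438, 308.13760137]), array([560.58691899, 308.06537842])]
688.6 [array([235.28006212, 368.88799186]), array([559.80910019, 368.87740156])]
571.7 [array([248.89628679, 188.19981626]), array([542.64879377, 188.02577736])]
```

```bash
python3 -m handwheel '[[0.032,0.0294,0,0],[0.032,0.0294,0,0],[0.032,0.0294,0,0],[0.032,0.0294,0,0],[0.032,0.0294,0,0],[0.032,0.0294,0,0],[0,0,0.045,0],[0,0,0.045,0],[0,0,0,0],[0,0,0,0]]' 0.045 25
python3 - <<'E'
from h import *
s=r.sense();print(s['tool_pos'],s['tcp_rot'])
c=cam('wrist'); print(proj(c,[433.8,89.6,37])*1.4,proj(c,[433.8-40,89.6-30,5])*1.4,proj(c,[433.8-40,89.6+30,5])*1.4)
save('wrist','w4.png',s=1.4)
E
```

```text
time: 8.35
tool_pos: [434.8, 88.5, 138.5]
tcp_rot: [-180.0, -0.1, 179.4]
ft_force: [0.3, 0.2, 0.7]
finger_gap: 45.2
grip_force: 0.0
[434.82781824  88.4850379  138.53964011] [-1.79975711e+02 -1.00532874e-01  1.79362823e+02]
[394.62088173 291.16901602] [345.33010693 215.34673788] [442.23342619 214.26199087]
```

View pics/w4.png

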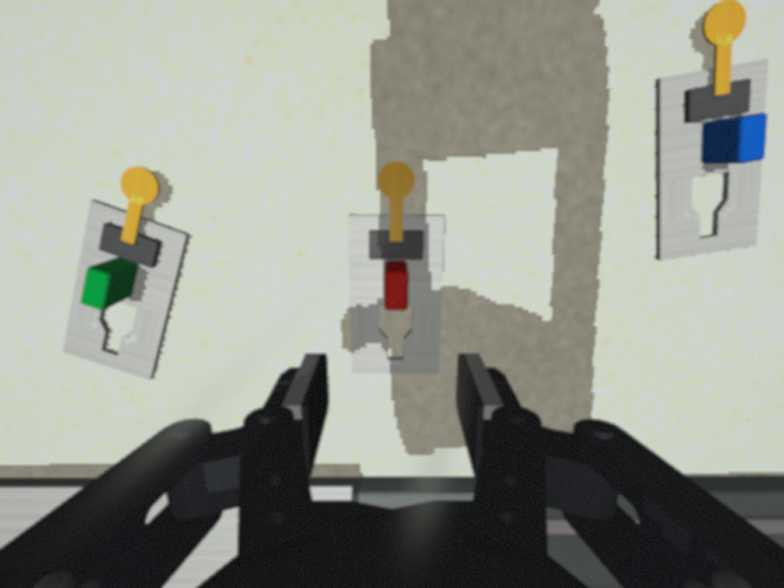

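```bash
python3 -m handwheel '[[0.001,0.002,0.045,0],[0,0,0.045,0],[0,0,0.02,0],[0,0,0.0145,0],[0,0,0,0],[0,0,0,0]]'; python3 -m handwheel '[[0,0,0,0],[0,0,0,0],[0,0,0,0],[0,0,0,0],[0,0,0,0]]' 0.005 25;  python3 -m handwheel '[[0,0,-0.005,0],[0,0,-0.01,0],[0,0,-0.03,0],[0,0,-0.03,0],[0,0,-0.03,0],[0,0,0,0],[0,0,0,0]]'
```

```text
time: 9.0
tool_pos: [436.2, 91.3, 16.0]
tcp_rot: [180.0, 0.2, 179.4]
ft_force: [0.7, -0.4, 0.3]
finger_gap: 45.1
grip_force: 0.0
time: 9.5
tool_pos: [435.6, 91.6, 15.5]
tcp_rot: [180.0, 0.2, 179.5]
ft_force: [-0.5, -0.7, 6.9]
finger_gap: 13.8
grip_force: 25.5
time: 10.2
tool_pos: [434.6, 91.6, 119.8]
tcp_rot: [180.0, 0.1, 179.5]
ft_force: [-0.1, -0.6, -2.2]
finger_gap: 13.2
grip_force: 24.7
```

```bash
python3 -m handwheel '[[-0.0358,-0.0165,0,0],[-0.0358,-0.0165,0,0],[-0.0358,-0.0165,0,0],[-0.0358,-0.0163,0,0],[0,0,0.015,0],[0,0,0.01,0],[0,0,0,0],[0,0,0,0]]'; for i in 1; do python3 -m handwheel '[[0,0,0.005,0],[0,0,0.005,0],[0,0,0.005,0],[0,0,0,0]]';python3 -m handwheel '[[0,0,0.005,0],[0,0,0.005,0],[0,0,0,0]]'; done
python3 - <<'E'
from h import *
save('wrist','w5.png',s=1.4)
E
```

```text
time: 11.0
tool_pos: [574.7, 25.1, 92.6]
tcp_rot: [180.0, -0.2, 179.5]
ft_force: [-0.1, 0.1, -0.3]
finger_gap: 13.2
grip_force: 24.9
time: 11.4
tool_pos: [575.4, 24.9, 78.3]
tcp_rot: [180.0, -0.1, 179.5]
ft_force: [-5.3, 0.6, 0.5]
finger_gap: 13.4
grip_force: 25.4
time: 11.7
tool_pos: [576.1, 24.7, 68.6]
tcp_rot: [180.0, -0.0, 179.5]
ft_force: [-3.3, 0.0, -0.8]
finger_gap: 13.2
grip_force: 25.4
```

View pics/w5.png

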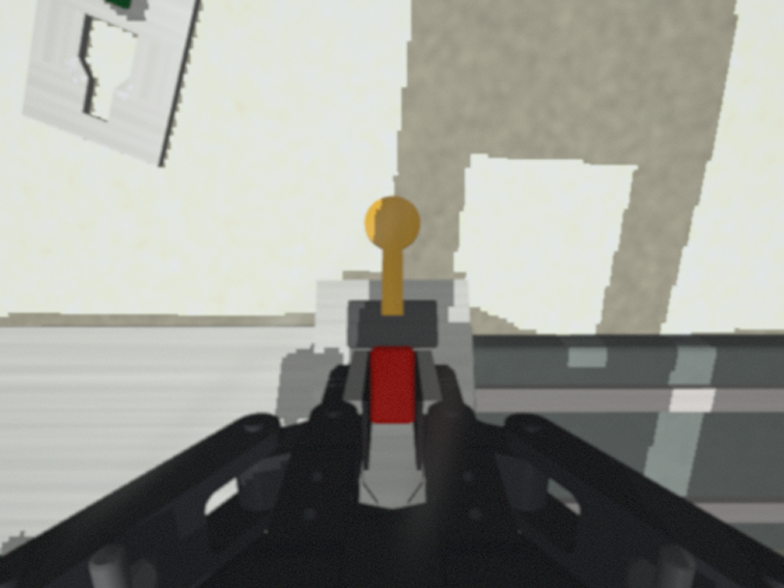

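```bash
for z in 1; do python3 -m handwheel '[[0,0,0.005,0],[0,0,0.005,0],[0,0,0.003,0],[0,0,0,0]]' | egrep 'pos|ft';python3 -m handwheel '[[0,0,0.003,0],[0,0,0,0]]'| egrep 'pos|ft';python3 -m handwheel '[[0,0,0.003,0],[0,0,0,0]]'| egrep 'pos|ft'; python3 -m handwheel '[[0,0,0.002,0],[0,0,0,0]]'| egrep 'pos|ft'; done
```

```text
tool_pos: [576.9, 24.2, 55.7]
ft_force: [-0.5, 0.7, 0.9]
tool_pos: [577.2, 24.2, 55.1]
ft_force: [-10.3, 0.0, 20.0]
tool_pos: [577.9, 24.2, 54.2]
ft_force: [-16.8, 1.2, 34.1]
tool_pos: [578.8, 24.2, 53.2]
ft_force: [-17.0, 1.0, 38.1]
```

```bash
python3 -m handwheel '[[0,0,-0.008,0],[0,0,0,0],[0,0,0,0]]'
python3 - <<'E'
from h import *
save('wrist','w6.png'); save('scene','s6.png')
a=cv2.imread('pics/raw_w6.png')[130:420,180:380]; b=cv2.imread('pics/raw_s6.png')[150:290,240:360]
f=lambda i,h:cv2.resize(i,(int(i.shape[1]*h/i.shape[0]),h),interpolation=cv2.INTER_CUBIC)
o=np.hstack([f(a,480),f(b,480)]);print(o.shape);cv2.imwrite('pics/m6.png',o[:,:800])
E
```

```text
time: 13.05
tool_pos: [576.2, 24.3, 55.1]
tcp_rot: [-180.0, -0.0, 179.5]
ft_force: [-0.0, -0.4, -1.6]
finger_gap: 13.6
grip_force: 26.9
(480, 742, 3)
```

View pics/m6.png

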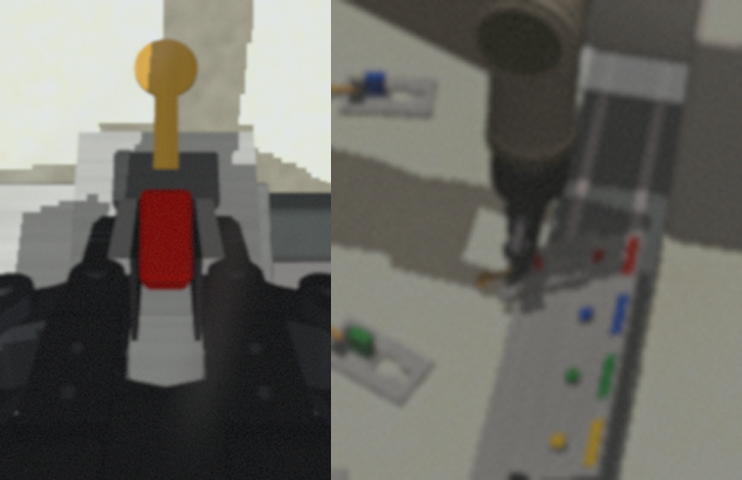

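```bash
cat > tilt.py <<'E'
from h import *
from scipy.optimize import least_squares
P=np.array([[-40,30,5],[-40,-30,5],[-12,-7,37],[-12,7,37],[12,-7,37],[12,7,37]],float)
def holder_pose(c,px,x0,P=P,yaw=-.5):
    """px: image left = -y"""
    def f(q):
        R=Ro.from_euler('yz',[-q[3],yaw],degrees=True).as_matrix()
        return np.concatenate([proj(c,R@p+q[:3])-u for p,u in zip(P,px)])
    s=least_squares(f,x0); return s.x.round(1),np.abs(s.fun).max().round(2)
E
python3 - <<'E'
from tilt import *
c=cam('wrist')
px=np.array([(254,133),(78,133),(140,191),(193,191),(136,287),(195,287)])/1.655+[180,130]
for t in(10,20,30):print(holder_pose(c,px,[585,24,45,t]))
E
```

```text
(array([589.6,  24. ,  48. ,  36.7]), np.float64(0.94))
(array([589.6,  24. ,  48. ,  36.7]), np.float64(0.94))
(array([589.6,  24. ,  48. ,  36.7]), np.float64(0.94))
```

```bash
python3 -m handwheel '[[0,0,-0.02,0],[0,0,-0.02,0],[-0.014,0,0,0],[-0.014,0,0,0],[0,0,0,0],[0,0,0,0]]'
python3 - <<'E'
from tilt import *
s=r.sense();print(s['tool_pos'],s['tcp_rot'])
save('wrist','w7.png',crop=(180,130,380,280),s=4)
im=r.snapshot('wrist').astype(int)
m=(im[:,:,0]>im[:,:,1]*2+15)&(im[:,:,0]>im[:,:,2]*2+15); m[:, :230]=0; m[:,330:]=0
q=cv2.minAreaRect(np.argwhere(m)[:,::-1].astype(np.float32)); print(q,m.sum())
E
```

```text
time: 13.75
tool_pos: [603.8, 24.1, 94.6]
tcp_rot: [180.0, -0.1, 179.5]
ft_force: [0.1, 0.9, -2.0]
finger_gap: 13.4
grip_force: 26.9
[603.75381005  24.08850072  94.61918645] [ 1.79995341e+02 -1.20568878e-01  1.79455498e+02]
((279.9999694824219, 296.5), (31.999996185302734, 102.99998474121094), 0.0) 2443
```

View pics/w7.png

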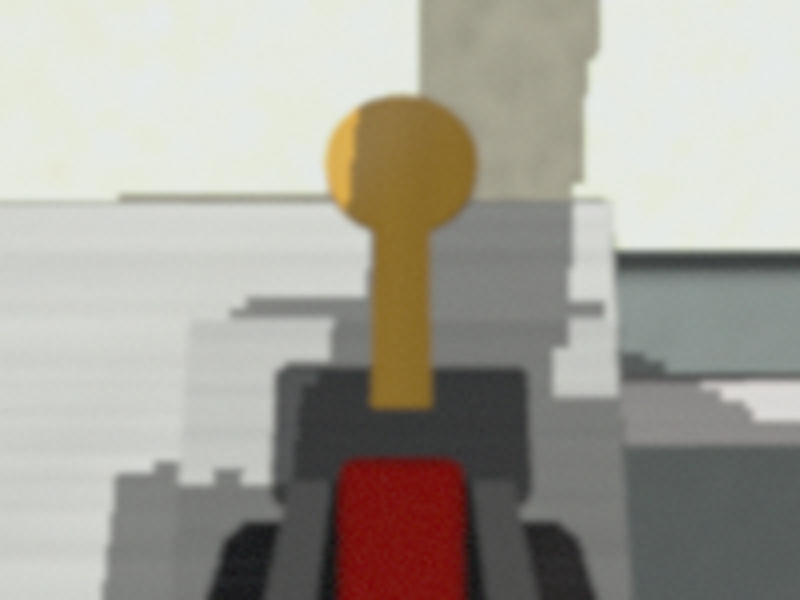

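Run:
```python
from tilt import *
c=cam('wrist')
P=np.array([[-40,-30,5],[-40,30,5],[-31,-17,11],[-31,17,11],[-12,-7,37],[-12,7,37]],float)
px=np.array([(188,319),(611,319),(277,368),(527,368),(337,460),(465,460)])/4+[179.6,129.6]
print(holder_pose(c,px,[610,24,80,30],P))
for t in(24,27,30,33,36):
    f=lambda q:np.concatenate([proj(c,Ro.from_euler('yz',[-t,-.5],degrees=True).as_matrix()@p+q)-u for p,u in zip(P,px)])
    s=least_squares(f,[610,24,80]);print(t,s.x.round(1),s.fun.reshape(-1,2).round(1).tolist())
im=cv2.cvtColor(cv2.imread('pics/raw_w7.png'),cv2.COLOR_BGR2RGB).astype(int)
for v in range(240,360,3): print(v,im[v,280],end=' ')
```

```text
(array([617.9,  23.6,  85. ,  36. ]), np.float64(0.47))
24 [622.5  23.5  62.6] [[4.3, -4.3], [-3.6, -4.4], [2.2, -3.0], [-2.7, -3.1], [2.0, 6.2], [-2.1, 6.2]]
27 [621.3  23.5  68.6] [[3.3, -3.4], [-2.6, -3.5], [1.5, -2.5], [-2.1, -2.5], [1.5, 4.9], [-1.6, 4.9]]
30 [620.1  23.6  74.3] [[2.3, -2.4], [-1.6, -2.5], [0.8, -1.8], [-1.4, -1.8], [1.0, 3.5], [-1.2, 3.4]]
33 [619.   23.6  79.8] [[1.3, -1.2], [-0.6, -1.3], [0.2, -1.0], [-0.7, -1.1], [0.5, 1.8], [-0.7, 1.8]]
36 [617.9  23.6  84.9] [[0.4, 0.2], [0.3, 0.1], [-0.5, -0.2], [-0.1, -0.2], [0.1, 0.1], [-0.3, 0.0]]
240 [53 55 53] 243 [66 53 52] 246 [109  16  19] 249 [123  15  14] 252 [123  19  17] 255 [123  21  13] 258 [123  24  12] 261 [124  22  19] 264 [124  18  17] 267 [123  18  16] 270 [123  10   9] 273 [125  17  16] 276 [124  21  16] 279 [124  21  20] 282 [124  22  19] 285 [126  25  19] 288 [125  23  15] 291 [126  23  17] 294 [125  18  16] 297 [134  21  18] 300 [114  13  13] 303 [108  22  19] 306 [121 116 114] 309 [120 122 120] 312 [124 126 123] 315 [122 124 120] 318 [121 121 118] 321 [126  54  52] 324 [131  22  21] 327 [133  26  22] 330 [130  18  12] 333 [135  31  27] 336 [135  30  28] 339 [133  25  22] 342 [135  29  24] 345 [132  26  19] 348 [134  89  87] 351 [132 134 131] 354 [130 132 128] 357 [132 134 131]
```

Run:
```python
from tilt import *
c=cam('wrist')
im=cv2.cvtColor(cv2.imread('pics/raw_w7.png'),cv2.COLOR_BGR2RGB).astype(int)
m=(im[:,:,0]>im[:,:,1]*2+15)&(im[:,:,0]>im[:,:,2]*2+15); m[:312]=0; m[360:]=0
p=np.argwhere(m);print(p.min(0),p.max(0),p.mean(0))
print(proj(c,[649.5,24.6,86.1]),[proj(c,[649.5+a*6.93,24.6+b,86.1+a*4]) for a,b in((-1,0),(1,0),(0,-8),(0,8))])
o=np.array([617.9,23.6,85]);R=Ro.from_euler('yz',[-36,-.5],degrees=True).as_matrix()
for q in((19,0,5),(41,0,5),(12,0,37),(30,-11,5),(30,11,5)):print(q,proj(c,R@np.array(q)+o))
for v in(325,335,345): print(v,[int(x) for x in im[v,245:315,1]])
```

```text
[321 270] [347 296] [333.81081081 282.51531532]
[282.18387092 333.4629426 ] [array([282.04932441, 318.54054337]), array([282.32130361, 348.70544527]), array([268.02025169, 333.57090579]), array([296.35171472, 333.35494722])]
(19, 0, 5) [279.87927325 319.6099415 ]
(41, 0, 5) [279.8884983  368.01517176]
(12, 0, 37) [279.79359054 301.16093387]
(30, -11, 5) [257.57354601 343.24046707]
(30, 11, 5) [302.19674803 343.23230228]
325 [29, 30, 28, 30, 23, 21, 25, 24, 27, 27, 33, 27, 31, 33, 34, 40, 41, 45, 71, 106, 127, 133, 135, 134, 129, 117, 93, 62, 41, 29, 18, 26, 27, 19, 26, 28, 26, 27, 23, 22, 33, 23, 27, 26, 30, 24, 22, 38, 67, 92, 108, 93, 66, 44, 45, 43, 43, 38, 36, 38, 39, 39, 39, 36, 38, 39, 41, 39, 42, 38]
335 [27, 31, 30, 27, 25, 19, 19, 27, 30, 30, 31, 33, 60, 86, 90, 84, 82, 93, 114, 130, 136, 137, 130, 110, 80, 45, 25, 23, 30, 21, 30, 27, 27, 31, 28, 30, 31, 28, 28, 25, 33, 30, 31, 24, 29, 32, 32, 34, 28, 35, 47, 64, 75, 78, 79, 84, 86, 76, 58, 43, 43, 41, 40, 39, 39, 38, 35, 41, 37, 40]
345 [29, 25, 28, 28, 29, 18, 29, 26, 25, 29, 36, 60, 90, 118, 131, 137, 138, 136, 137, 135, 138, 135, 135, 136, 136, 137, 136, 127, 111, 85, 54, 37, 30, 26, 26, 26, 30, 34, 26, 28, 33, 24, 29, 31, 40, 55, 82, 105, 123, 129, 130, 129, 129, 127, 127, 125, 120, 104, 77, 54, 41, 41, 41, 41, 38, 35, 35, 38, 33, 35]
```

```bash
python3 -m handwheel '[[-0.0034,0.001,0.0073,0],[-0.0034,0,0.0073,0],[0,0,0,0],[0,0,0,0]]'|egrep 'pos|ft'; python3 -m handwheel '[[-0.002,0,0.0035,0],[0,0,0,0],[0,0,0,0]]'|egrep 'pos|ft';python3 -m handwheel '[[-0.0015,0,0.0026,0],[0,0,0,0],[0,0,0,0]]'|egrep 'pos|ft'
```

```text
tool_pos: [610.9, 25.0, 80.4]
ft_force: [0.6, 0.3, -1.0]
tool_pos: [613.4, 25.0, 77.7]
ft_force: [-1.0, 0.6, -2.1]
tool_pos: [615.6, 25.0, 76.0]
ft_force: [-1.4, 0.3, 4.5]
```

```bash
python3 -m handwheel '[[0.0017,0,0.001,0],[0,0,0,0],[0,0,0,0]]'|egrep 'pos|ft'; python3 -m handwheel '[[-0.001,0,0.0017,0],[0,0,0,0],[0,0,0,0]]'|egrep 'pos|ft';python3 -m handwheel '[[-0.001,0,0.0017,0],[0,0,0,0],[0,0,0,0]]'|egrep 'pos|ft'
```

```text
tool_pos: [614.2, 24.9, 75.3]
ft_force: [1.0, -0.0, 5.9]
tool_pos: [615.8, 24.9, 74.4]
ft_force: [0.3, 0.6, 10.2]
tool_pos: [617.5, 24.9, 73.4]
ft_force: [0.1, -0.4, 11.7]
```

```bash
python3 -m handwheel '[[-0.0005,0,0.0015,0],[0.0017,0,0.001,0],[0.0017,0,0.001,0],[0,0,0,0]]'|egrep 'pos|ft'; python3 -m handwheel '[[0.0017,0,0.001,0],[0.0017,0,0.001,0],[0,0,0,0]]'|egrep 'pos|ft';python3 -m handwheel '[[0.0017,0,0.001,0],[0.0017,0,0.001,0],[0,0,0,0]]'|egrep 'pos|ft'
```

```text
tool_pos: [615.1, 24.9, 70.5]
ft_force: [0.6, -0.2, 13.9]
tool_pos: [611.8, 24.9, 68.6]
ft_force: [-0.3, 0.0, 13.1]
tool_pos: [608.5, 24.9, 66.7]
ft_force: [0.8, -0.0, 14.0]
```

```bash
python3 -m handwheel '[[0.0017,0,0.001,0],[0.0017,0,0.001,0],[0.0017,0,0.001,0],[0.0017,0,0.001,0],[0,0,0,0]]'|egrep 'pos|ft'; python3 -m handwheel '[[0.0017,0,0.001,0],[0,0,0,0]]'|egrep 'pos|ft';python3 -m handwheel '[[0.0017,0,0.001,0],[0,0,0,0]]'|egrep 'pos|ft';python3 -m handwheel '[[0.0017,0,0.001,0],[0,0,0,0]]'|egrep 'pos|ft';python3 -m handwheel '[[0.0017,0,0.001,0],[0,0,0,0]]'|egrep 'pos|ft'
```

```text
tool_pos: [601.9, 24.9, 62.9]
ft_force: [1.1, -0.2, 14.7]
tool_pos: [600.4, 24.9, 62.0]
ft_force: [0.8, -0.6, 15.6]
tool_pos: [598.8, 24.9, 61.1]
ft_force: [0.9, -0.8, 15.7]
tool_pos: [597.1, 24.9, 60.1]
ft_force: [0.6, 0.0, 15.6]
tool_pos: [596.9, 24.9, 60.0]
ft_force: [4.9, -0.7, 16.3]
```

```bash
python3 -m handwheel '[[0,0,-0.001,0],[0,0,0,0],[0,0,0,0],[0,0,0,0],[0,0,-0.03,0],[0,0,-0.03,0],[0,0,-0.03,0],[0,0,0,0]]' 0.035|egrep 'pos|ft|gap'; python3 -m handwheel '[[0.033,-0.0215,0,0],[0.033,-0.0215,0,0],[0.033,-0.0215,0,0],[0.033,-0.0215,0,0],[0.033,-0.0215,0,0],[0,0,0,7.1],[0,0,0,7.1],[0,0,0,7.1],[0,0,0,0],[0,0,0,0]]'|egrep 'pos|ft'
cat > loc.py <<'E'
from tilt import *
HUE={'red':(0,2,1),'green':(1,0,2),'blue':(2,0,1)}
def mask(im,col):
    a=im.astype(int)
    if col=='red': m=(a[...,0]>1.7*a[...,1]+15)&(a[...,0]>1.7*a[...,2]+15)
    if col=='green': m=(a[...,1]>1.5*a[...,0]+10)&(a[...,1]>1.2*a[...,2]+10)
    if col=='blue': m=(a[...,2]>1.5*a[...,0]+10)&(a[...,2]>1.3*a[...,1]+10)
    if col=='yellow': m=(a[...,0]>150)&(a[...,1]>.88*a[...,0])&(a[...,2]<.4*a[...,0])
    return m
def biggest(m,near=None):
    n,l,st,ce=cv2.connectedComponentsWithStats(m.astype(np.uint8))
    k=1+np.argmax(st[1:,4]) if near is None else 1+np.argmin(np.hypot(*(ce[1:]-near).T)+1e3*(st[1:,4]<60)); return (l==k).astype(np.uint8),st[k],ce[k]
def handle_fit(col,x0,c=None,im=None,crop=None):
    c=c or cam('wrist'); im=r.snapshot('wrist') if im is None else im
    m,st,ce=biggest(mask(im,col),proj(c,[x0[0],x0[1],37]))
    B=np.array([[sx*12,sy*7,z] for sx in(-1,1) for sy in(-1,1) for z in(5,37)])
    def sil(q):
        R=Ro.from_euler('z',q[2],degrees=True).as_matrix()
        h=cv2.convexHull(np.array([proj(c,R@b+[q[0],q[1],0]) for b in B],np.float32))
        o=np.zeros((420*4,560*4),np.uint8);cv2.fillConvexPoly(o,np.round((h+.5)*4).astype(int),1);return o
    M=cv2.resize(m,None,fx=4,fy=4,interpolation=cv2.INTER_NEAREST)
    from scipy.optimize import minimize
    f=lambda q:1-(sil(q)&M).sum()/((sil(q)|M).sum())
    s=min((minimize(f,[x0[0],x0[1],x0[2]+d],method='Nelder-Mead',options=dict(initial_simplex=np.array([x0[0],x0[1],x0[2]+d])+np.array([[0,0,0],[6,0,0],[0,6,0],[0,0,8]]),xatol=.05,fatol=1e-4)) for d in(0,)),key=lambda s:s.fun)
    return s.x.round(1),round(s.fun,3),st,ce.round(1)
E
python3 - <<'E'
from loc import *
print(handle_fit('green',[430.8,-81.1,-21.8]))
cv2.imwrite('pics/raw_g.png',r.snapshot('wrist')[...,::-1])
E
```

```text
tool_pos: [594.8, 25.1, 151.4]
ft_force: [0.5, 0.2, 0.2]
finger_gap: 35.2
tool_pos: [425.5, -80.6, 145.5]
ft_force: [-0.4, 0.6, -0.5]
(array([431.6, -83.7, -21.4]), np.float64(0.229), array([272, 193,  16,  33, 473], dtype=int32), array([279.2, 209.1]))
```

Run:
```python
import loc
from loc import *
im=cv2.imread('pics/raw_g.png')[...,::-1]; a=im.astype(int)
print(proj(cam('wrist'),[431,-82,37]))
for v in(190,200,210,220,228): print(v,[tuple(int(k) for k in a[v,u]) for u in range(262,300,3)])
for k,o in((1.5,5),(1.3,5),(1.25,3)):
    loc.mask=lambda im,col:(a[...,1]>k*a[...,0]+o)&(a[...,1]>1.1*a[...,2]+o)
    print(handle_fit('green',[430.8,-82,-21.8],im=im))
```

```text
[280.97752928 212.71368425]
190 [(131, 133, 130), (128, 129, 126), (127, 130, 126), (127, 128, 126), (91, 98, 94), (84, 91, 86), (82, 89, 85), (81, 90, 83), (114, 118, 114), (128, 128, 126), (125, 127, 125), (127, 127, 127), (172, 174, 169)]
200 [(199, 203, 196), (197, 199, 194), (200, 203, 196), (146, 160, 146), (23, 133, 59), (13, 131, 57), (20, 134, 57), (16, 134, 58), (32, 119, 57), (120, 124, 120), (132, 134, 131), (188, 190, 184), (201, 202, 197)]
210 [(121, 124, 121), (123, 125, 121), (123, 124, 121), (90, 126, 94), (32, 166, 76), (26, 130, 59), (29, 106, 51), (27, 104, 50), (33, 98, 50), (121, 123, 119), (127, 128, 125), (126, 128, 125), (127, 129, 126)]
220 [(123, 124, 121), (124, 127, 122), (123, 124, 121), (90, 102, 89), (28, 103, 50), (22, 103, 48), (27, 105, 50), (30, 105, 52), (37, 97, 50), (120, 123, 118), (126, 128, 125), (125, 126, 123), (127, 130, 126)]
228 [(122, 123, 120), (124, 125, 123), (125, 126, 118), (139, 136, 121), (138, 134, 121), (141, 140, 125), (189, 196, 180), (204, 212, 196), (175, 181, 164), (132, 130, 115), (125, 127, 122), (126, 127, 125), (123, 125, 121)]
(array([430.7, -83.6, -27.1]), np.float64(0.207), array([272, 192,  16,  34, 485], dtype=int32), array([279.2, 208.8]))
(array([430.1, -83.3, -20.2]), np.float64(0.149), array([271, 192,  17,  34, 522], dtype=int32), array([279.3, 209. ]))
(array([430.4, -83.3, -18.9]), np.float64(0.13), array([271, 191,  17,  35, 535], dtype=int32), array([279.4, 208.7]))
```

```bash
python3 -m handwheel '[[-0.007,-0.0005,0.045,0],[0,0,0.045,0],[0,0,0.025,0],[0,0,0.015,0],[0,0,0,0],[0,0,0,0]]'|egrep 'pos|ft|rot'; python3 -m handwheel '[[0,0,0,0],[0,0,0,0],[0,0,0,0],[0,0,0,0],[0,0,0,0]]' 0.005 25
```

```text
tool_pos: [432.2, -83.8, 16.4]
tcp_rot: [-180.0, -0.0, 158.2]
ft_force: [0.5, -0.3, 0.1]
time: 21.05
tool_pos: [433.6, -84.3, 17.8]
tcp_rot: [180.0, 0.2, 158.2]
ft_force: [-0.6, 0.8, 7.2]
finger_gap: 13.6
grip_force: 26.3
```

```bash
python3 -m handwheel '[[0,0,-0.005,0],[0,0,-0.02,0],[0,0,-0.04,0],[0,0,-0.04,0],[0,0,0,-7.1],[0,0,0,-7.1],[0,0,0,-7.1],[0,0,0,0]]'|egrep 'pos|ft|rot';python3 -m handwheel '[[-0.0355,-0.0096,0,0],[-0.0355,-0.0096,0,0],[-0.0355,-0.0096,0,0],[-0.0355,-0.0095,0,0],[0,0,0.015,0],[0,0,0.01,0],[0,0,0,0],[0,0,0,0]]'|egrep 'pos|ft|rot'
```

```text
tool_pos: [432.0, -83.7, 121.4]
tcp_rot: [-180.0, 0.0, 179.6]
ft_force: [-0.5, -1.0, -1.5]
tool_pos: [572.4, -123.0, 95.6]
tcp_rot: [180.0, -0.1, 179.4]
ft_force: [0.9, 0.2, -1.3]
```

```bash
python3 -m handwheel '[[-0.001,0,0.005,0],[0,0,0.005,0],[0,0,0.005,0],[0,0,0.003,0],[0,0,0,0]]'|egrep 'pos|ft';python3 -m handwheel '[[0,0,0.005,0],[0,0,0.005,0],[0,0,0,0]]'|egrep 'pos|ft'; python3 -m handwheel '[[0,0,0.005,0],[0,0,0.005,0],[0,0,0.003,0],[0,0,0,0]]'|egrep 'pos|ft';python3 -m handwheel '[[0,0,0.003,0],[0,0,0,0]]'|egrep 'pos|ft'
```

```text
tool_pos: [573.2, -123.4, 77.7]
ft_force: [-7.9, 0.6, 4.1]
tool_pos: [572.8, -123.4, 67.1]
ft_force: [-8.4, -1.3, 1.6]
tool_pos: [573.7, -123.4, 54.6]
ft_force: [-4.8, -0.1, 1.2]
tool_pos: [574.3, -123.5, 52.1]
ft_force: [-5.6, -0.5, 1.2]
```

```bash
python3 -m handwheel '[[0,0,0.002,0],[0,0,0,0]]'|egrep 'pos|ft';python3 -m handwheel '[[0,0,0.002,0],[0,0,0,0]]'|egrep 'pos|ft';python3 -m handwheel '[[0,0,0.002,0],[0,0,0,0]]'|egrep 'pos|ft'
```

```text
tool_pos: [574.5, -123.5, 51.2]
ft_force: [-8.8, 0.1, 9.0]
tool_pos: [574.7, -123.7, 51.0]
ft_force: [-16.8, 2.1, 23.6]
tool_pos: [575.5, -123.7, 50.3]
ft_force: [-17.8, 4.1, 29.7]
```

```bash
python3 -m handwheel '[[0.002,0,-0.02,0],[0,0,-0.026,0],[-0.015,0,0,0],[-0.015,0,0,0],[0,0,0,0],[0,0,0,0]]'|egrep 'pos|ft'
cat > scan.py <<'E'
from loc import *
def scan(u=280,v0=140,v1=360):
    im=r.snapshot('wrist'); cv2.imwrite('pics/raw_scan.png',im[...,::-1]); a=im[:,u-2:u+3].astype(int).mean(1)
    out=[];p=a[v0]
    d=np.abs(np.diff(a,axis=0)).sum(1)
    for v in range(v0,v1):
        if d[v]>25: out.append((v+1,a[v+1].round().astype(int).tolist()))
    return out
E
python3 - <<'E'
from scan import *
s=r.sense();print(s['tool_pos'])
for o in scan():print(*o)
E
```

```text
tool_pos: [602.7, -123.6, 92.0]
ft_force: [-0.7, -0.3, -1.2]
[ 602.72876204 -123.60291275   91.99725517]
216 [189, 147, 64]
217 [137, 114, 78]
218 [96, 92, 85]
224 [66, 68, 68]
225 [56, 57, 58]
234 [38, 63, 44]
235 [24, 74, 37]
289 [72, 105, 77]
290 [105, 115, 106]
291 [120, 122, 119]
321 [92, 103, 93]
322 [61, 92, 67]
323 [33, 95, 51]
351 [72, 111, 79]
352 [99, 114, 100]
353 [112, 116, 111]
```

Run:
```python
import cv2,numpy as np
a=cv2.imread('pics/raw_scan.png')[...,::-1].astype(int)
def edges(line,th=18,off=0):
    d=np.abs(np.diff(line,axis=0)).sum(1); out=[];v=0
    while v<len(d):
        if d[v]>th:
            w=v
            while w<len(d) and d[w]>th:w+=1
            k=np.arange(v,w);out.append((round(float((k*d[v:w]).sum()/d[v:w].sum())+1+off,1),line[min(w+1,len(line)-1)].tolist()));v=w
        v+=1
    return out
for v in(205,212,222,229,238,285): print('row',v,edges(a[v-1:v+2].mean(0).round().astype(int)[215:345],off=215))
for u in(235,242,255,262,300,315,322): print('col',u,edges(a[:,u-1:u+2].mean(1).round().astype(int)[150:250],off=150))
```

```text
row 205 [(249.5, [175, 176, 172]), (269.3, [124, 119, 108]), (272.9, [221, 174, 59]), (288.1, [110, 112, 108])]
row 212 [(248.7, [84, 84, 84]), (272.6, [223, 175, 60]), (288.5, [53, 54, 55]), (311.9, [118, 120, 118])]
row 222 [(248.7, [82, 83, 84]), (285.5, [54, 55, 55]), (312.0, [119, 121, 118])]
row 229 [(248.6, [85, 87, 87]), (273.5, [56, 56, 56]), (312.5, [119, 121, 118])]
row 238 [(248.6, [81, 84, 83]), (265.4, [9, 150, 60]), (276.6, [15, 100, 44]), (295.1, [53, 56, 55]), (312.4, [119, 121, 118])]
row 285 [(230.2, [27, 29, 31]), (245.4, [76, 76, 75]), (258.7, [25, 25, 26]), (264.9, [19, 101, 48]), (296.0, [25, 28, 27]), (302.0, [87, 89, 87]), (315.1, [41, 45, 43]), (330.6, [124, 126, 123])]
col 235 [(178.3, [157, 155, 144]), (181.4, [193, 196, 190]), (248.2, [127, 129, 126])]
col 242 [(178.3, [158, 158, 146]), (181.4, [193, 195, 189]), (189.2, [146, 148, 142]), (193.4, [190, 191, 186])]
col 255 [(178.3, [160, 159, 147]), (181.4, [193, 195, 189]), (191.1, [190, 193, 187]), (206.6, [83, 84, 84]), (240.8, [197, 199, 194]), (248.2, [118, 119, 117])]
col 262 [(162.4, [219, 222, 203]), (178.3, [160, 159, 147]), (181.4, [192, 194, 188]), (191.1, [190, 192, 187]), (206.6, [83, 84, 85]), (240.9, [118, 121, 117]), (249.0, [108, 111, 108])]
col 300 [(168.9, [221, 226, 216]), (180.0, [191, 192, 188]), (189.4, [119, 121, 118]), (206.6, [53, 53, 53]), (240.8, [122, 124, 120]), (249.0, [111, 112, 110])]
col 315 [(161.2, [161, 158, 142]), (180.0, [118, 118, 116])]
col 322 [(180.0, [118, 120, 116])]
```

```bash
cat > fitg.py <<'E'
from tilt import *
P8=np.array([[-31,-17,11],[-31,17,11],[-13,-17,11],[-13,17,11],[-12,-7,37],[-12,7,37],[12,-7,37],[12,7,37]],float)
E
python3 - <<'E'
from fitg import *
c=cam('wrist')
px=np.array([(248.7,206.6),(311.9,206.6),(248.6,240.8),(312.4,240.8),(265.2,234.5),(295.3,234.5),(264.9,289.7),(296,289.7)])-.5
for k in(slice(0,8),[0,1,4,5,6,7],[0,1,2,3,4,5]): print(holder_pose(c,px[k],[615,-123,80,30],P8[k]))
E
```

```text
(array([ 610.1, -124. ,   75.2,   29.5]), np.float64(0.73))
(array([ 610. , -124. ,   74.3,   28.7]), np.float64(0.67))
(array([ 609.9, -124. ,   76. ,   29.6]), np.float64(0.68))
```

```bash
python3 -m handwheel '[[-0.0074,0.0007,-0.0043,0],[-0.004,0,0.007,0],[0,0,0,0],[0,0,0,0]]'|egrep 'pos|ft'; python3 -m handwheel '[[-0.002,0,0.0035,0],[-0.002,0,0.0035,0],[0,0,0,0]]'|egrep 'pos|ft';python3 -m handwheel '[[-0.0015,0,0.0026,0],[0,0,0,0],[0,0,0,0]]'|egrep 'pos|ft'
```

```text
tool_pos: [613.8, -123.0, 88.8]
ft_force: [-0.7, -0.2, -1.8]
tool_pos: [617.9, -123.0, 81.6]
ft_force: [-0.2, 0.5, -1.4]
tool_pos: [619.7, -123.2, 79.8]
ft_force: [0.1, -1.3, -0.7]
```

```bash
python3 -m handwheel '[[-0.001,0,0.0017,0],[0,0,0,0],[0,0,0,0]]'|egrep 'pos|ft';python3 -m handwheel '[[-0.001,0,0.0017,0],[0,0,0,0],[0,0,0,0]]'|egrep 'pos|ft'; python3 -m handwheel '[[0.0017,0,0.001,0],[0.0017,0,0.001,0],[0,0,0,0]]'|egrep 'pos|ft';python3 -m handwheel '[[0.0017,0,0.001,0],[0.0017,0,0.001,0],[0.0017,0,0.001,0],[0,0,0,0]]'|egrep 'pos|ft'
```

```text
tool_pos: [620.7, -123.2, 78.1]
ft_force: [0.1, -0.3, -1.7]
tool_pos: [621.6, -123.3, 77.1]
ft_force: [-5.8, 0.9, 5.1]
tool_pos: [619.7, -123.4, 76.0]
ft_force: [-1.0, 0.9, 5.4]
tool_pos: [614.5, -123.4, 73.0]
ft_force: [-0.3, -0.8, 6.6]
```

```bash
python3 -m handwheel '[[0.0017,0,0.001,0],[0.0017,0,0.001,0],[0.0017,0,0.001,0],[0.0017,0,0.001,0],[0.0017,0,0.001,0],[0.0017,0,0.001,0],[0,0,0,0]]'|egrep 'pos|ft'; for i in 1 2 3; do python3 -m handwheel '[[0.0017,0,0.001,0],[0,0,0,0]]'|egrep 'pos|ft'; done
```

```text
tool_pos: [604.5, -123.4, 67.2]
ft_force: [-0.6, 0.2, 7.6]
tool_pos: [602.9, -123.4, 66.2]
ft_force: [0.0, -0.5, 7.2]
tool_pos: [601.3, -123.5, 65.3]
ft_force: [-1.0, 0.9, 8.3]
tool_pos: [600.0, -123.5, 64.6]
ft_force: [0.6, 0.5, 7.3]
```

```bash
for i in 1 2; do python3 -m handwheel '[[0.0017,0,0.001,0],[0,0,0,0]]'|egrep 'pos|ft'; done
```

```text
tool_pos: [599.9, -123.5, 64.5]
ft_force: [5.9, -0.4, 8.6]
tool_pos: [599.8, -123.5, 64.5]
ft_force: [11.5, -0.0, 8.3]
```

```bash
python3 -m handwheel '[[-0.002,0,-0.001,0],[0,0,0,0],[0,0,0,0],[0,0,0,0],[0,0,-0.03,0],[0,0,-0.03,0],[0,0,-0.03,0],[0,0,0,0]]' 0.035|egrep 'pos|ft|gap'; python3 -m handwheel '[[0.0342,-0.0237,0,0],[0.0342,-0.0237,0,0],[0.0342,-0.0237,0,0],[0.0342,-0.0237,0,0],[0.0342,-0.0237,0,0],[0.0342,-0.0237,0,0],[0,0,0,-5.75],[0,0,0,-5.75],[0,0,0,0],[0,0,0,0]]'|egrep 'pos|ft|rot'
python3 - <<'E'
from h import *
save('wrist','y1.png',s=1.4)
E
```

```text
tool_pos: [599.3, -123.9, 156.9]
ft_force: [1.3, 0.0, 0.1]
finger_gap: 35.0
tool_pos: [389.7, -262.9, 150.9]
tcp_rot: [180.0, -0.0, -169.2]
ft_force: [0.5, -0.0, -0.9]
```

View pics/y1.png

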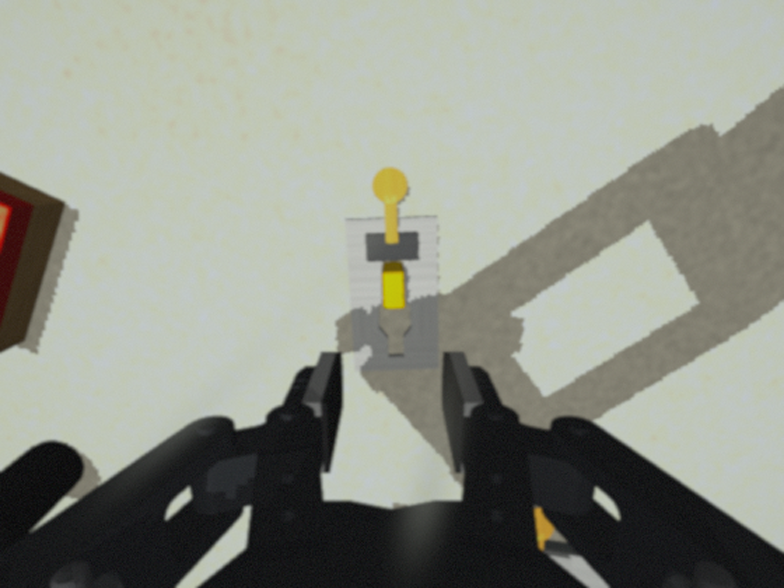

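Run:
```python
from loc import *
c=cam('wrist')
print(fit(c,np.array([(346.5,219.5),(437,216),(351,371),(438,367.5)])/1.4))
im=r.snapshot('wrist'); cv2.imwrite('pics/raw_y.png',im[...,::-1])
print(handle_fit('yellow',[392,-264,11],c,im))
```

```text
(array([ 392. , -262.4]), np.float64(12.17), np.float64(1.4))
(array([ 392. , -262.3,   11.6]), np.float64(0.381), array([273, 194,  16,  26, 365], dtype=int32), array([280.6, 206.9]))
```

```bash
python3 -m handwheel '[[-0.004,0,0.045,-1.3],[0,0,0.045,0],[0,0,0.03,0],[0,0,0.0155,0],[0,0,0,0],[0,0,0,0]]'|egrep 'pos|ft|rot'; python3 -m handwheel '[[0,0,0,0],[0,0,0,0],[0,0,0,0],[0,0,0,0],[0,0,0,0]]' 0.005 25;python3 -m handwheel '[[0,0,-0.005,0],[0,0,-0.02,0],[0,0,-0.04,0],[0,0,-0.04,0],[0,0,0,6.4],[0,0,0,6.4],[0,0,0,0],[0,0,0,0]]'|egrep 'pos|ft|rot'
```

```text
tool_pos: [394.1, -262.3, 16.2]
tcp_rot: [180.0, -0.0, -167.8]
ft_force: [0.2, 0.1, 0.5]
time: 32.3
tool_pos: [395.2, -263.4, 17.7]
tcp_rot: [-179.9, 0.1, -167.7]
ft_force: [0.6, 0.5, 7.3]
finger_gap: 13.6
grip_force: 26.1
tool_pos: [393.6, -262.3, 120.8]
tcp_rot: [180.0, -0.0, 179.6]
ft_force: [-0.2, 0.2, -2.1]
```

```bash
python3 -m handwheel '[[-0.0444,0.0167,0,0],[-0.0444,0.0167,0,0],[-0.0444,0.0167,0,0],[-0.0444,0.0165,0,0],[0,0,0.015,0],[0,0,0.01,0],[0,0,0,0],[0,0,0,0]]'|egrep 'pos|ft|rot'; python3 -m handwheel '[[0,0,0.005,0],[0,0,0.005,0],[0,0,0.005,0],[0,0,0.003,0],[0,0,0,0]]'|egrep 'pos|ft';python3 -m handwheel '[[0,0,0.005,0],[0,0,0.005,0],[0,0,0.005,0],[0,0,0,0]]'|egrep 'pos|ft'; python3 -m handwheel '[[0,0,0.005,0],[0,0,0.005,0],[0,0,0,0]]'|egrep 'pos|ft';python3 -m handwheel '[[0,0,0.001,0],[0,0,0,0]]'|egrep 'pos|ft'
```

```text
tool_pos: [570.6, -197.9, 95.3]
tcp_rot: [180.0, -0.1, 179.4]
ft_force: [-0.9, -1.5, -0.9]
tool_pos: [570.4, -198.1, 77.6]
ft_force: [-8.3, -1.2, 3.7]
tool_pos: [570.2, -197.9, 61.9]
ft_force: [-5.3, -0.1, 0.6]
tool_pos: [571.2, -197.8, 52.4]
ft_force: [-3.8, -1.0, -0.4]
tool_pos: [571.6, -197.8, 52.0]
ft_force: [-6.2, -1.0, 1.0]
```

```bash
for i in 1 2; do python3 -m handwheel '[[0,0,0.002,0],[0,0,0,0]]'|egrep 'pos|ft';done;  python3 -m handwheel '[[0,0,0.0015,0],[0,0,0,0]]'|egrep 'pos|ft'
```

```text
tool_pos: [571.8, -197.8, 50.1]
ft_force: [-5.4, -1.4, 0.8]
tool_pos: [572.0, -197.8, 49.9]
ft_force: [-13.1, 1.7, 15.8]
tool_pos: [572.1, -197.8, 49.8]
ft_force: [-17.9, 3.4, 25.3]
```

```bash
cat > meas.py <<'E'
import sys
from fitg import *
from scan import *
def edges(line,off,th=18):
    d=np.abs(np.diff(line,axis=0)).sum(1); out=[];v=0
    while v<len(d):
        if d[v]>th:
            w=v
            while w<len(d) and d[w]>th:w+=1
            k=np.arange(v,w);out.append((round(float((k*d[v:w]).sum()/d[v:w].sum())+.5+off,1),line[min(w+1,len(line)-1)].round().astype(int).tolist()));v=w
        v+=1
    return out
def show(rows,cols):
    a=cv2.imread('pics/raw_scan.png')[...,::-1].astype(int)
    for v in rows: print('row',v,edges(a[v-1:v+2,215:345].mean(0),215))
    for u in cols: print('col',u,edges(a[170:360,u-1:u+2].mean(1),170))
E
echo
python3 -m handwheel '[[0.002,0,-0.02,0],[0,0,-0.026,0],[-0.016,0,0,0],[-0.016,0,0,0],[0,0,0,0],[0,0,0,0]]'|egrep 'pos|ft'
python3 - <<'E'
from meas import *
print(r.sense()['tool_pos']); scan()
show((212,229,238,285),(255,262,280,300))
E
```

```text
tool_pos: [602.1, -197.6, 92.2]
ft_force: [0.4, -0.1, -1.4]
[ 602.05706541 -197.57536193   92.22584546]
row 212 [(225.7, [200, 203, 197]), (248.3, [87, 88, 89]), (272.1, [231, 187, 65]), (288.0, [88, 90, 92]), (302.0, [62, 63, 64]), (311.5, [126, 127, 124])]
row 229 [(248.2, [89, 92, 92]), (271.0, [72, 74, 73]), (311.8, [127, 129, 126])]
row 238 [(224.6, [206, 209, 204]), (248.3, [87, 89, 88]), (265.0, [222, 194, 10]), (288.3, [156, 129, 10]), (294.9, [57, 58, 59]), (311.8, [126, 128, 125])]
row 285 [(229.9, [28, 29, 30]), (245.2, [85, 86, 85]), (258.1, [28, 28, 29]), (264.3, [163, 137, 10]), (295.4, [32, 31, 31]), (301.5, [94, 95, 92]), (315.0, [52, 50, 45]), (330.1, [132, 133, 130])]
col 255 [(179.3, [192, 194, 185]), (181.5, [208, 211, 204]), (189.7, [137, 139, 134]), (193.4, [202, 205, 199]), (205.6, [88, 89, 89]), (240.8, [209, 212, 206]), (249.9, [88, 90, 88]), (285.6, [138, 139, 137]), (290.6, [78, 79, 77]), (295.7, [27, 27, 31]), (358.5, [35, 36, 36])]
col 262 [(179.2, [192, 194, 186]), (181.5, [209, 211, 205]), (189.7, [133, 135, 131]), (193.3, [201, 204, 199]), (205.4, [87, 89, 90]), (241.2, [147, 148, 143]), (249.9, [71, 70, 64]), (335.3, [126, 128, 126]), (338.9, [106, 108, 106]), (343.5, [132, 134, 131]), (358.5, [108, 109, 107])]
col 280 [(217.2, [89, 91, 92]), (225.9, [58, 60, 60]), (235.2, [231, 216, 10]), (251.0, [168, 141, 10]), (289.2, [129, 131, 129]), (321.7, [163, 136, 10]), (351.3, [130, 132, 129])]
col 300 [(170.5, [223, 227, 215]), (179.5, [191, 193, 186]), (181.5, [206, 208, 203]), (192.0, [204, 206, 200]), (205.4, [87, 89, 89]), (217.6, [60, 60, 61]), (240.8, [129, 130, 128]), (249.7, [75, 76, 76]), (286.0, [54, 54, 54]), (335.1, [104, 106, 101]), (358.2, [90, 90, 87])]
```

```bash
python3 -m handwheel '[[-0.0074,0.0006,-0.0043,0],[-0.004,0,0.007,0],[0,0,0,0],[0,0,0,0]]'|egrep 'pos|ft'; python3 -m handwheel '[[-0.002,0,0.0035,0],[-0.002,0,0.0035,0],[0,0,0,0]]'|egrep 'pos|ft';python3 -m handwheel '[[-0.0015,0,0.0026,0],[-0.001,0,0.0017,0],[0,0,0,0]]'|egrep 'pos|ft';python3 -m handwheel '[[-0.001,0,0.0017,0],[0,0,0,0],[0,0,0,0]]'|egrep 'pos|ft'
```

```text
tool_pos: [613.2, -197.1, 89.1]
ft_force: [-0.2, -0.9, -1.4]
tool_pos: [617.3, -197.2, 81.9]
ft_force: [-0.6, 0.0, -1.6]
tool_pos: [620.0, -197.3, 78.2]
ft_force: [-0.1, 0.8, -1.5]
tool_pos: [620.5, -197.4, 77.8]
ft_force: [-8.6, 1.5, 6.7]
```

```bash
python3 -m handwheel '[[0.0017,0,0.001,0],[0.0017,0,0.001,0],[0.0017,0,0.001,0],[0.0017,0,0.001,0],[0.0017,0,0.001,0],[0,0,0,0]]'|egrep 'pos|ft';python3 -m handwheel '[[0.0017,0,0.001,0],[0.0017,0,0.001,0],[0.0017,0,0.001,0],[0.0017,0,0.001,0],[0.0017,0,0.001,0],[0.0017,0,0.001,0],[0,0,0,0]]'|egrep 'pos|ft'; for i in 1 2 3; do python3 -m handwheel '[[0.0017,0,0.001,0],[0,0,0,0]]'|egrep 'pos|ft'; done
```

```text
tool_pos: [614.3, -198.0, 74.3]
ft_force: [0.6, 1.2, 7.5]
tool_pos: [604.3, -198.0, 68.5]
ft_force: [0.0, -0.5, 8.0]
tool_pos: [602.8, -198.1, 67.6]
ft_force: [0.6, -0.0, 8.1]
tool_pos: [601.1, -198.1, 66.6]
ft_force: [0.5, 0.2, 8.0]
tool_pos: [599.5, -198.1, 65.7]
ft_force: [0.6, 0.8, 8.7]
```

```bash
for i in 1 2; do python3 -m handwheel '[[0.0017,0,0.001,0],[0,0,0,0]]'|egrep 'pos|ft'; done
```

```text
tool_pos: [598.8, -198.1, 65.3]
ft_force: [3.1, -0.3, 7.9]
tool_pos: [598.7, -198.1, 65.3]
ft_force: [8.3, 1.0, 9.6]
```

```bash
python3 -m handwheel '[[-0.002,0,-0.001,0],[0,0,0,0],[0,0,0,0],[0,0,0,0],[0,0,-0.03,0],[0,0,-0.03,0],[0,0,-0.03,0],[0,0,0,0]]' 0.035|egrep 'pos|ft|gap'; python3 -m handwheel '[[0.0208,0.0394,0,0],[0.0208,0.0394,0,0],[0.0208,0.0394,0,0],[0.0208,0.0394,0,0],[0.0208,0.0394,0,0],[0.0208,0.0394,0,0],[0.0208,0.0394,0,0],[0.0208,0.0394,0,0],[0.0208,0.0394,0,0],[0.0208,0.0394,0,0]]'|egrep 'pos'; python3 -m handwheel '[[0.0208,0.0394,0,0],[0.0208,0.0394,0,0],[0,0,0,-4.85],[0,0,0,-4.85],[0,0,0,0],[0,0,0,0]]'|egrep 'pos|ft|rot'
python3 - <<'E'
from loc import *
save('wrist','b1.png',s=1.4)
print(handle_fit('blue',[353,277,9]))
E
```

```text
tool_pos: [598.5, -198.4, 157.3]
ft_force: [0.3, 0.1, 0.3]
finger_gap: 35.2
tool_pos: [390.0, 199.9, 151.0]
tool_pos: [350.4, 277.6, 151.2]
tcp_rot: [-180.0, -0.1, -171.0]
ft_force: [-0.5, -0.8, 0.4]
(array([352.7, 277.7,  10.2]), np.float64(0.151), array([273, 187,  16,  33, 497], dtype=int32), array([280.5, 203.7]))
```

View pics/b1.png

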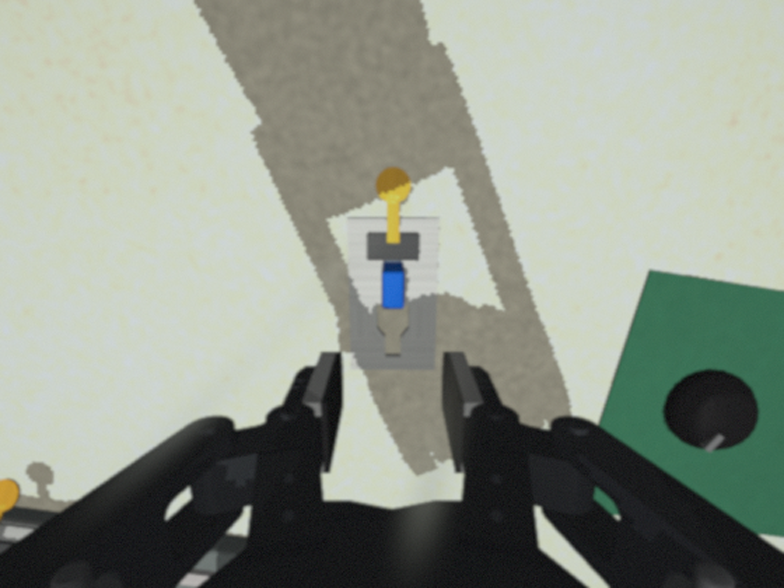

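```bash
python3 -m handwheel '[[-0.004,0,0.045,0],[0,0,0.045,0],[0,0,0.03,0],[0,0,0.0155,0],[0,0,0,0],[0,0,0,0]]'|egrep 'pos|ft|rot'; python3 -m handwheel '[[0,0,0,0],[0,0,0,0],[0,0,0,0],[0,0,0,0],[0,0,0,0]]' 0.005 25;python3 -m handwheel '[[0,0,-0.005,0],[0,0,-0.02,0],[0,0,-0.04,0],[0,0,-0.04,0],[0,0,0,4.75],[0,0,0,4.75],[0,0,0,0],[0,0,0,0]]'|egrep 'pos|ft|rot'
```

```text
tool_pos: [354.9, 278.4, 16.6]
tcp_rot: [-180.0, -0.0, -170.9]
ft_force: [0.1, 0.9, 0.6]
time: 43.75
tool_pos: [356.1, 279.3, 18.0]
tcp_rot: [179.9, 0.2, -170.8]
ft_force: [0.7, -2.4, 7.3]
finger_gap: 13.0
grip_force: 26.2
tool_pos: [354.3, 278.5, 121.2]
tcp_rot: [-180.0, -0.0, 179.8]
ft_force: [0.8, -0.6, -2.6]
```

```bash
python3 -m handwheel '[[-0.0245,-0.0363,0,0.2],[-0.0245,-0.0363,0,0],[-0.0245,-0.0363,0,0],[-0.0245,-0.0363,0,0],[-0.0245,-0.0363,0,0],[-0.0245,-0.0363,0,0],[-0.0245,-0.0363,0,0],[-0.0245,-0.0363,0,0],[-0.0245,-0.0363,0,0],[0,0,0,0]]'|egrep 'pos|ft|rot'; python3 -m handwheel '[[0,0,0.015,0],[0,0,0.01,0],[0,0,0,0],[0,0,0,0]]'|egrep 'pos|ft|rot'
```

```text
tool_pos: [574.0, -54.7, 120.7]
tcp_rot: [-179.9, 0.0, 179.4]
ft_force: [-0.9, 0.4, -0.6]
tool_pos: [571.1, -48.9, 95.3]
tcp_rot: [180.0, -0.1, 179.6]
ft_force: [0.1, 0.1, -1.6]
```

```bash
python3 -m handwheel '[[-0.001,-0.0004,0.005,0],[0,0,0.005,0],[0,0,0.005,0],[0,0,0.003,0],[0,0,0,0]]'|egrep 'pos|ft';python3 -m handwheel '[[0,0,0.005,0],[0,0,0.005,0],[0,0,0.005,0],[0,0,0,0]]'|egrep 'pos|ft'; python3 -m handwheel '[[0,0,0.005,0],[0,0,0.005,0],[0,0,0,0]]'|egrep 'pos|ft';for i in 1 2; do python3 -m handwheel '[[0,0,0.002,0],[0,0,0,0]]'|egrep 'pos|ft';done
```

```text
tool_pos: [571.7, -50.3, 77.5]
ft_force: [-7.4, -0.4, 1.9]
tool_pos: [571.3, -50.3, 61.9]
ft_force: [-5.4, 0.7, 0.2]
tool_pos: [572.2, -50.3, 52.4]
ft_force: [-3.6, 0.8, -0.6]
tool_pos: [572.6, -50.4, 51.0]
ft_force: [-5.6, -0.2, 0.1]
tool_pos: [572.8, -50.4, 50.2]
ft_force: [-9.8, 1.3, 8.8]
```

Same contact height as before; one more press, then hover and check.

```bash
python3 -m handwheel '[[0,0,0.002,0],[0,0,0,0]]'|egrep 'pos|ft'; python3 -m handwheel '[[0.002,0,-0.02,0],[0,0,-0.026,0],[-0.016,0,0,0],[-0.016,0,0,0],[0,0,0,0],[0,0,0,0]]'|egrep 'pos|ft'
python3 - <<'E'
from meas import *
print(r.sense()['tool_pos']); scan()
show((229,238,285,335),(262,280,300))
print(proj(cam('wrist'),[648.9,-49.4,86.1]))
E
```

```text
tool_pos: [573.1, -50.4, 49.9]
ft_force: [-16.7, 2.0, 22.9]
tool_pos: [603.1, -50.7, 93.1]
ft_force: [0.1, 0.7, -2.0]
[603.06589154 -50.74987186  93.06005154]
row 229 [(248.1, [89, 91, 92]), (269.4, [58, 59, 59]), (311.5, [127, 128, 126])]
row 238 [(248.5, [90, 92, 91]), (264.9, [18, 63, 125]), (294.6, [58, 60, 61]), (311.3, [126, 128, 125])]
row 285 [(229.7, [30, 31, 31]), (244.8, [80, 80, 79]), (248.5, [91, 92, 90]), (258.4, [26, 28, 27]), (264.5, [24, 68, 132]), (295.5, [29, 30, 31]), (301.5, [95, 95, 94]), (312.5, [70, 71, 72]), (315.0, [44, 46, 49]), (330.1, [132, 134, 132])]
row 335 [(257.0, [87, 88, 88]), (259.5, [75, 76, 74]), (262.6, [124, 127, 124]), (269.9, [27, 72, 139]), (297.4, [77, 78, 79]), (302.3, [41, 43, 48])]
col 262 [(179.2, [194, 195, 186]), (181.5, [206, 209, 203]), (191.0, [202, 204, 198]), (205.2, [86, 87, 87]), (240.3, [126, 127, 125]), (249.7, [64, 66, 67]), (335.3, [115, 117, 115]), (342.9, [131, 134, 132]), (358.5, [108, 109, 108])]
col 280 [(170.5, [227, 184, 69]), (191.7, [168, 130, 49]), (216.6, [57, 58, 59]), (234.8, [21, 67, 132]), (288.3, [131, 131, 128]), (321.1, [25, 70, 136]), (349.5, [124, 126, 124])]
col 300 [(179.5, [126, 129, 125]), (206.2, [55, 57, 56]), (240.0, [129, 131, 127]), (249.7, [74, 75, 75]), (285.9, [52, 53, 55]), (295.5, [46, 47, 49]), (334.7, [95, 97, 98]), (339.5, [116, 118, 117]), (358.2, [85, 87, 88])]
[283.64148211 336.1196305 ]
```

```bash
python3 -m handwheel '[[-0.0073,0.0015,-0.0042,0],[-0.004,0,0.007,0],[0,0,0,0],[0,0,0,0]]'|egrep 'pos|ft'; python3 -m handwheel '[[-0.002,0,0.0035,0],[-0.002,0,0.0035,0],[0,0,0,0]]'|egrep 'pos|ft';python3 -m handwheel '[[-0.0015,0,0.0026,0],[-0.001,0,0.0017,0],[0,0,0,0]]'|egrep 'pos|ft';python3 -m handwheel '[[-0.001,0,0.0017,0],[0,0,0,0],[0,0,0,0]]'|egrep 'pos|ft'
```

```text
tool_pos: [614.1, -49.3, 89.8]
ft_force: [0.1, -0.5, -1.6]
tool_pos: [618.2, -49.4, 82.6]
ft_force: [-0.1, -0.3, -2.0]
tool_pos: [620.9, -49.4, 78.8]
ft_force: [0.4, 0.3, -1.9]
tool_pos: [621.8, -49.5, 78.1]
ft_force: [-5.7, 0.2, 4.7]
```

```bash
python3 -m handwheel '[[0.0017,0,0.001,0],[0.0017,0,0.001,0],[0.0017,0,0.001,0],[0.0017,0,0.001,0],[0.0017,0,0.001,0],[0,0,0,0]]'|egrep 'pos|ft';python3 -m handwheel '[[0.0017,0,0.001,0],[0.0017,0,0.001,0],[0.0017,0,0.001,0],[0.0017,0,0.001,0],[0.0017,0,0.001,0],[0.0017,0,0.001,0],[0.0017,0,0.001,0],[0,0,0,0]]'|egrep 'pos|ft'; for i in 1 2 3 4; do python3 -m handwheel '[[0.0017,0,0.001,0],[0,0,0,0]]'|egrep 'pos|ft'; done
```

```text
tool_pos: [614.8, -49.6, 74.1]
ft_force: [-0.6, -0.3, 5.6]
tool_pos: [603.1, -49.5, 67.3]
ft_force: [0.3, 0.1, 7.1]
tool_pos: [601.6, -49.5, 66.5]
ft_force: [0.0, -0.7, 8.0]
tool_pos: [600.3, -49.5, 65.7]
ft_force: [1.7, 0.4, 7.6]
tool_pos: [600.2, -49.5, 65.7]
ft_force: [7.0, 0.8, 8.4]
tool_pos: [600.1, -49.6, 65.6]
ft_force: [11.0, 0.7, 7.9]
```

```bash
python3 -m handwheel '[[-0.002,0,-0.001,0],[0,0,0,0],[0,0,0,0],[0,0,0,0],[0,0,-0.04,0],[0,0,-0.04,0],[0,0,-0.04,0],[0,0,-0.04,0],[-0.01,-0.038,0,0],[0,0,0,0]]' 0.035|egrep 'pos|ft|gap'; python3 -m handwheel '[[0,0,0,0]]'|egrep pos
python3 - <<'E'
from h import *
c=cam('wrist');save('wrist','all.png',s=1.4)
for n,y,x in(('red',24.6,655.5),('blue',-49.4,654.9),('green',-123.3,654.3),('yellow',-197.3,653.7)):
    R=Ro.from_euler('yz',[-30,-.45],degrees=True).as_matrix(); f=np.array([x,y,75.7]); o=f+R@[-53.5,0,0]
    print(n,[ (proj(c,o+R@np.array(p))*1.4).round().tolist() for p in((-40,-30,5),(-40,30,5),(68,-30,5),(68,30,5),(0,0,37))],'head',(proj(c,f+R@[0,0,12])*1.4).round().tolist())
E
```

```text
tool_pos: [607.6, -90.8, 224.3]
ft_force: [0.4, -0.5, -0.7]
finger_gap: 34.8
tool_pos: [606.0, -87.8, 221.7]
red [[504.0, 215.0], [585.0, 214.0], [514.0, 361.0], [602.0, 361.0], [566.0, 252.0]] head [559.0, 339.0]
blue [[404.0, 215.0], [485.0, 215.0], [406.0, 362.0], [493.0, 361.0], [452.0, 252.0]] head [450.0, 339.0]
green [[305.0, 215.0], [385.0, 215.0], [298.0, 362.0], [385.0, 362.0], [338.0, 252.0]] head [341.0, 339.0]
yellow [[205.0, 216.0], [286.0, 215.0], [190.0, 362.0], [277.0, 362.0], [225.0, 253.0]] head [232.0, 340.0]
```

View pics/all.png

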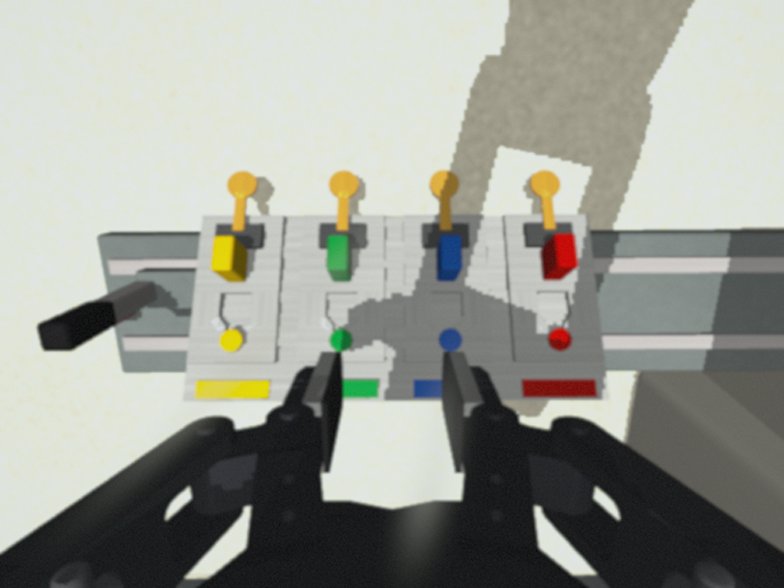

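```bash
python3 -m handwheel '[[-0.005,-0.047,0,0],[-0.005,-0.047,0,0],[-0.005,-0.047,0,0],[-0.005,-0.047,0,0],[0,0,0,0],[0,0,0,0]]' 0.06|egrep 'pos|ft|gap'
```

```text
tool_pos: [624.0, -275.5, 220.7]
ft_force: [0.4, 0.1, 0.1]
finger_gap: 60.2
```

```bash
python3 -m handwheel '[[0,0,0.04,0],[0,0,0.04,0],[0,0,0.03,0],[0,0,0,0],[0,0,0,0]]'|egrep 'pos|ft'; python3 -m handwheel '[[0,0,0,0],[0,0,0,0],[0,0,0,0],[0,0,0,0],[0,0,0,0]]' 0.005 50|egrep 'pos|ft|gap|grip';  python3 -m handwheel '[[0,0.005,0,0],[0,0.015,0,0],[0,0.02,0,0],[0,0.02,0,0],[0,0.02,0,0],[0,0.02,0,0],[0,0.02,0,0],[0,0.02,0,0],[0,0.02,0,0],[0,0.02,0,0]]'|egrep 'pos|ft';python3 -m handwheel '[[0,0.02,0,0],[0,0.02,0,0],[0,0.02,0,0],[0,0.02,0,0],[0,0.02,0,0],[0,0.015,0,0],[0,0.01,0,0],[0,0.005,0,0],[0,0,0,0]]'|egrep 'pos|ft'
```

```text
tool_pos: [624.6, -273.6, 112.5]
ft_force: [-0.4, -0.3, 1.3]
tool_pos: [625.9, -276.0, 115.0]
ft_force: [-1.0, 1.8, 6.2]
finger_gap: 16.7
grip_force: 50.1
tool_pos: [627.2, -96.3, 115.0]
ft_force: [-3.3, -5.6, 8.8]
tool_pos: [628.2, 35.7, 115.0]
ft_force: [-5.9, 2.8, 11.7]
```

```bash
python3 -m handwheel '[[0,0.006,0,0],[0,0.006,0,0],[0,0.004,0,0],[0,0,0,0],[0,0,0,0]]'|egrep 'pos|ft'; for i in 1 2 3; do python3 -m handwheel '[[0,0.003,0,0],[0,0,0,0],[0,0,0,0]]'|egrep 'pos|ft'; done
```

```text
tool_pos: [628.3, 51.0, 115.0]
ft_force: [-5.5, 0.8, 11.5]
tool_pos: [628.4, 53.6, 115.0]
ft_force: [-5.5, -0.7, 11.5]
tool_pos: [628.4, 54.1, 115.0]
ft_force: [-6.8, -11.2, 12.1]
tool_pos: [628.4, 54.2, 115.0]
ft_force: [-7.7, -22.7, 13.0]
```

```bash
python3 -m handwheel '[[0,-0.002,0,0],[0,0,0,0],[0,0,0,0],[0,0,0,0],[0,0,0,0],[0,0,0,0]]' 0.06|egrep 'pos|ft|gap'; python3 -m handwheel '[[0,0,-0.02,0],[0,0,-0.04,0],[0,0,-0.045,0],[0.015,-0.02,0,0],[0.03,-0.01,0,0],[0.04,0,0,0],[0.04,0,0,0],[0,0,0,0],[0,0,0,0],[0,0,0,0]]'|egrep 'pos|ft'
python3 - <<'E'
from h import *
c=cam('wrist');im=r.snapshot('wrist').astype(int);print(im.shape)
R=Ro.from_euler('yz',[-30,-.45],degrees=True).as_matrix()
print(proj(c,[628,54.2,145]))
for n,y,x in(('red',24.6,655.5),('blue',-49.4,654.9),('green',-123.3,654.3),('yellow',-197.3,653.7)):
    f=np.array([x+2.6,y+330.2,75.7]); o=f+R@[-53.5,0,0]
    for nm,P in(('handle',o+R@[0,0,37]),('head',f+R@[0,0,12]),('key',o+R@[-63,0,8])):
        u,v=proj(c,P); print(n,nm,round(u),round(v),im[int(v),int(u)] if 0<=v<420 and 0<=u<560 else None)
m=(im[...,0]>150)&(im[...,1]>.6*im[...,0])&(im[...,2]<.45*im[...,0])
n_,l,st,ce=cv2.connectedComponentsWithStats(m.astype(np.uint8));print([(ce[k].round(1).tolist(),int(st[k,4])) for k in range(1,n_) if st[k,4]>40])
E
```

```text
tool_pos: [627.8, 57.9, 112.4]
ft_force: [-0.7, -0.4, -0.0]
finger_gap: 60.1
tool_pos: [503.7, 28.7, 218.3]
ft_force: [-0.2, -0.0, 0.0]
(420, 560, 3)
[312.44551122 361.51700854]
red handle 611 282 None
red head 599 336 None
red key 571 225 None
blue handle 536 282 [ 23  60 118]
blue head 527 336 [157 173 190]
blue key 505 225 [209 163  57]
green handle 461 283 [21 96 45]
green head 455 336 [23 21 27]
green key 439 225 [212 163  55]
yellow handle 387 283 [93 79  9]
yellow head 383 336 [27 29 28]
yellow key 374 225 [132 103  39]
[([441.7, 233.5], 410), ([509.0, 233.9], 427)]
```

Run:
```python
from h import *
R=Ro.from_euler('yz',[-30,-.45],degrees=True).as_matrix()
for cn in('scene','top'):
    c=cam(cn);im=r.snapshot(cn).astype(int)
    for n,y,x in(('red',24.6,655.5),('blue',-49.4,654.9)):
        f=np.array([x+2.6,y+330.2,75.7]); o=f+R@[-53.5,0,0]
        for nm,P in(('handle',o+R@[0,0,37]),('key',o+R@[-63,0,8])):
            u,v=proj(c,P); print(cn,n,nm,round(u),round(v),im[int(v+.5),int(u+.5)])
    u,v=proj(c,[628,54.2,140]);print('post',im[int(v+.5),int(u+.5)])
    m=(im[...,0]>100)&(im[...,1]>.6*im[...,0])&(im[...,1]<.9*im[...,0])&(im[...,2]<.5*im[...,0])
    n_,l,st,ce=cv2.connectedComponentsWithStats(m.astype(np.uint8));print([(ce[k].round(1).tolist(),int(st[k,4])) for k in range(1,n_) if st[k,4]>8])
```

```text
scene red handle 317 159 [72 70 64]
scene red key 306 168 [130 126 116]
scene blue handle 314 172 [101 106 112]
scene blue key 303 181 [124 117  97]
post [38 37 34]
[([331.8, 201.1], 21), ([192.7, 369.3], 13)]
top red handle 160 169 [104  90  97]
top red key 163 185 [120  88  38]
top blue handle 184 170 [ 89  99 121]
top blue key 187 186 [124  91  40]
post [102  95  82]
[([232.8, 141.3], 50), ([162.8, 183.1], 41), ([186.6, 183.6], 44), ([210.0, 184.5], 50), ([440.3, 218.8], 16), ([444.9, 227.5], 13), ([444.5, 239.0], 176), ([448.9, 251.3], 15)]
```

```bash
python3 -c "
from bench import r
print(r.hand_in())"
```

```text
the job is handed in; nothing more can be done
None
```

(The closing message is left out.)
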